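# Clear the check weights from the balance into their cases

### The arm

A 7-joint arm with a two-finger parallel gripper is mounted at the origin on the work surface. World frame = base frame: x ahead of the robot, y to its left, z up, the work surface at z = 0. Lengths are in m, angles in rad, forces in N, time in s.
With the tool pointing down it reaches from about 0.425 to 0.975 m from the base axis. Payload 16.7 kg.
Tool frame: the origin (TCP) lies at the very end of the fingers, on their centre line; the grasp point (between the pads) lies 19 mm behind it; z points along the fingers, y is the line along which they close (so a half turn about z gives the same grasp; the last joint's range is limited). The gripper opens to 85 mm and grips with 20 to 120 N. Pads are 22 mm wide; open, the fingers measure 114 mm over their backs; the gripper's body (76 mm by 85 mm) begins 54 mm behind the grasp point. The pads swing forward as they close: fully open they stand 13 mm farther back than shut.
Start: joints at [0.963, 0.426, 0.074, 1.606, -0.034, 1.111, -0.067], TCP at [0.299, -0.605, 0.231] pointing down, gripper open.
Joint ranges: [-2.85, 2.85], [-0.5, 2.14], [-1.23, 1.37], [0.21, 2.46], [-1.02, 4.16], [0.16, 2.05], [-2.73, 2.73]. Speed limits (rad/s): [1.89, 1.89, 2.39, 2.39, 3.01, 3.01, 3.01].

### API

Orientations are given as a unit quaternion [x, y, z, w].
In Python, from cell import telemetry, cams, job gives the robot as it stands.
- The arm moves only by the tool step_arm, never from a script. Its argument "steps" is a list of rows, each an object of numbers: "wx", "wy", "wz": the turn, a rotation vector about the tool's x, y, z in rad; "tx", "ty", "tz": the shift along the tool's x, y, z in cm; "grip": the opening, from 0 (shut) to 1 (fully open). In form: [{"wx": .., "wy": .., "wz": .., "tx": .., "ty": .., "tz": .., "grip": ..}, ...]. A call has 1 to 5 rows; each row shifts and turns the commanded pose from where the row before left it, along the tool's axes as they then stand; what a row does not reach is not made up. A row lasts 1/12 s, in which the tool goes at most 41.7 mm and 7.16 degrees, less where a joint would pass 70% of its speed; a pose out of reach is approached as far as the arm can. A call is refused whole if a number of a shift passes 4.17 or a number of a turn 0.125, either way. A call with a gripper value outside its range is refused whole. The fingers move at their own pace and stop on an object; "newtons" is the grip in N (left out, the last holds). Time passes only in rows, so rows that do not move let the fingers close. It gives the time, the measured TCP pose, the force, the opening and the grip force at its end, in the units of the state.
- telemetry.get_obs(): the state, without advancing time (a new reading comes with each control period).
- cams.snapshot(name): name is "side" or "top"; returns (picture, depth): 480x640x3 uint8, blue, green, red; 480x640 float32, m along the optical axis (not along the pixel's ray), 0 where there is no reading.
- cams.camera_params(name): a dict with "mtx" (3x3 intrinsics, pixels), "R" (3x3) and "t" (3): a world point X has camera coordinates R X + t. Camera axes: x right, y down, z forward; pixel columns grow to the right and rows downward; lengths in m; the calibration is good to about 2 mm. A picture is of the moment at which its call begins. camera_params takes no time and is no camera call.
- job.finish_job(): hands the job in; it is judged then, once.
The state is a dict: "t": time; "joints": joint angles; "qd": joint speeds; "joint_torque": joint torques, N m; "tcp_pos": TCP position; "tcp_rot": TCP orientation; "wrist_force": force on the tool from outside, world axes, zero at the start; "wrist_torque": the same for the moment, N m; "gripper_width": finger opening in m; "grip_force": force on a finger pad.
Only numpy, scipy, OpenCV 4.12 (cv2) and the standard library are available. Lean on these libraries where they do the work, as an engineer would, in place of code of your own. Each camera call takes 0.05 s, during which the arm holds its last target. There are 200 camera calls.

### The job

The balance check is finished: take the stack of four disc weights off the pan from the top down and put each weight back in its own case, the one whose round well is made for its size, lying flat on the floor of the well. Set the weights down gently rather than dropping them, never put one down on the bare bench, and leave the bottle and the jar where they are.

Things in the scene. Friction and masses are not known exactly. Their poses are not given: they have to be found in the camera images.
- w50: Smallest disc weight, solid stainless steel, 22 mm diameter, 16.6 mm high, 50 g; topmost in the stack. Origin: centre of its underside, z up. All four weights are plain cylinders (the groove round the side is too fine to matter) and are stacked loosely by size, nearly concentric, on the pan of a balance.
- w100: Second smallest disc weight, stainless steel, 33 mm diameter, 14.8 mm high, 100 g; under w50. Origin: centre of its underside.
- w200: Second largest disc weight, stainless steel, 44 mm diameter, 16.6 mm high, 200 g; under w100. Origin: centre of its underside.
- w500: Largest disc weight, stainless steel, 62 mm diameter, 21 mm high, 500 g; bottom of the stack. Origin: centre of its underside, which rests on the pan 72 mm above the bench. The balance is fixed: white housing 180 by 210 mm, 54 mm high, with a flat round dark pan, 132 mm in diameter, its top 72 mm above the bench; the stack stands within 17 mm of the pan's centre.
- case50: Own case of w50: fixed square dark wooden block, 56 mm wide, 20 mm high, with a round blue-lined well 31 mm in diameter in the middle. Origin: centre of its underside, on the bench. In all cases the well is 5 mm deep (floor 15 mm above the bench) with a mouth bevelled 3 mm wide: the lowest 5 mm of a weight sinks in, so hold it 7 mm or more above its underside to keep the fingers off the block.
- case100: Own case of w100: fixed wooden block 66 mm square, 20 mm high, well 42 mm in diameter, 5 mm deep. Origin: centre of its underside.
- case200: Own case of w200: fixed wooden block 78 mm square, 20 mm high, well 53 mm in diameter, 5 mm deep. Origin: centre of its underside.
- case500: Own case of w500: fixed wooden block 96 mm square, 20 mm high, well 71 mm in diameter, 5 mm deep. Origin: centre of its underside. 
- bottle: Bystander, loose: glass bottle with blue cap, 70 mm diameter, 140 mm high. Origin: centre of its underside.
- jar: Bystander, loose: white lidded jar, 72 mm diameter, 85 mm high. Origin: centre of its underside.
Not all that is in view belongs to the job. Leave any orange or pink look-alike of the w200 alone.

How it is judged:
On the way, in this order (a step that is already met when the one before it is completed fails the run):
1. the smallest weight lies flat in its own case, let go (horizontal distance between w50 and case50 below 0.009 m and z of w50 in the frame of case50 between 0.012 and 0.0175 m and angle between w50's own z axis and vertical below 0.08 rad and linear speed of w50 below 0.02 m/s and contact force between the fingers and w50 below 0.1 N), for 0.2 s.
2. the second smallest weight lies flat in its own case, let go (horizontal distance between w100 and case100 below 0.009 m and z of w100 in the frame of case100 between 0.012 and 0.0175 m and angle between w100's own z axis and vertical below 0.08 rad and linear speed of w100 below 0.02 m/s and contact force between the fingers and w100 below 0.1 N), for 0.2 s.
3. the second largest weight lies flat in its own case, let go (horizontal distance between w200 and case200 below 0.009 m and z of w200 in the frame of case200 between 0.012 and 0.0175 m and angle between w200's own z axis and vertical below 0.08 rad and linear speed of w200 below 0.02 m/s and contact force between the fingers and w200 below 0.1 N), for 0.2 s.
4. the largest weight lies flat in its own case, let go (horizontal distance between w500 and case500 below 0.009 m and z of w500 in the frame of case500 between 0.012 and 0.0175 m and angle between w500's own z axis and vertical below 0.08 rad and linear speed of w500 below 0.02 m/s and contact force between the fingers and w500 below 0.1 N), for 0.2 s.
At the end, for the whole second after the job is handed in: Every weight lies flat (within 5 degrees), at rest, on the floor of the well of its own case (within 2.5 mm in height, centre within 9 mm of the well's centre). They got there in order from the top of the stack down (horizontal distance between w50 and case50 below 0.009 m and z of w50 in the frame of case50 between 0.012 and 0.0175 m and angle between each of w50, w100, w200, w500's own z axis and vertical below 0.08 rad and linear speed of each of w50, w100, w200, w500 below 0.02 m/s and horizontal distance between w100 and case100 below 0.009 m and z of w100 in the frame of case100 between 0.012 and 0.0175 m and horizontal distance between w200 and case200 below 0.009 m and z of w200 in the frame of case200 between 0.012 and 0.0175 m and horizontal distance between w500 and case500 below 0.009 m and z of w500 in the frame of case500 between 0.012 and 0.0175 m); the robot touches nothing.
It fails at once if a weight is put down or falls on the bench (height (world z) of any of w50, w100, w200, w500 below 0.006 m).
It fails at once if a weight is dropped or flung (let go and faster than 0.55 m/s, a free fall of 15 mm) ((contact force between the fingers and w50 below 0.1 N and linear speed of w50 above 0.55 m/s) or (contact force between the fingers and w100 below 0.1 N and linear speed of w100 above 0.55 m/s) or (contact force between the fingers and w200 below 0.1 N and linear speed of w200 above 0.55 m/s) or (contact force between the fingers and w500 below 0.1 N and linear speed of w500 above 0.55 m/s)).
It fails at once if the bottle or the jar is moved more than 15 mm (distance of any of bottle, jar from where it was at the start of the episode above 0.015 m).
It also fails if it takes over 102 s, if anything falls off the work surface, if the arm or the gripper's body presses on something with over 40 N, if the wrist force passes 120 N, or if a joint passes its speed limit or range.

## Working session

There is one attempt and no reset: what is moved stays moved. The work goes in short steps, Python scripts to look and compute and a tool call to move; the robot and the scene stay as the last step left them, time stands still between calls to the robot, and variables do not carry over. Pictures are saved under pics/ and viewed, at most 14 in all, crops included, and the job is handed in when it is done.

Besides the shell and the picture viewer there is one more tool, called after "Request:" as name([rows], argument=value, ...), one row to a line, values as JSON. step_arm: Moves the arm, as the interface text tells. Its arguments: {"type":"object","properties":{"steps":{"type":"array","items":{"type":"object","properties":{"wx":{"type":"number"},"wy":{"type":"number"},"wz":{"type":"number"},"tx":{"type":"number"},"ty":{"type":"number"},"tz":{"type":"number"},"grip":{"type":"number"}}}},"newtons":{"type":"number"}},"required":["steps"]}

```bash
ls; mkdir -p pics
python3 - <<'E'
from cell import telemetry,cams
import cv2,numpy as np
o=telemetry.get_obs(); print({k:np.round(v,3) for k,v in o.items()})
for n in("top","side"):
    p,d=cams.snapshot(n); cv2.imwrite(f"pics/{n}0.png",p); np.save(f"{n}0.npy",d)
    c=cams.camera_params(n); print(n,np.round(c["mtx"],1).tolist(),np.round(-c["R"].T@c["t"],3), np.round(c["R"],3).tolist())
E
```

```text
pics
{'t': np.float64(0.0), 'joints': array([ 0.963,  0.427,  0.074,  1.607, -0.034,  1.111, -0.067]), 'qd': array([ 0.   , -0.001, -0.001, -0.001, -0.   ,  0.001, -0.001]), 'joint_torque': array([ 1.0000e-03, -9.4983e+01,  3.7610e+00, -4.6351e+01,  1.9000e-02,
        1.0000e-02,  0.0000e+00]), 'tcp_pos': array([ 0.299, -0.605,  0.231]), 'tcp_rot': array([ 0.974,  0.227, -0.   , -0.001]), 'wrist_force': array([ 1.058, -0.512, -0.168]), 'wrist_torque': array([-0.023, -0.006,  0.044]), 'grip_force': np.float64(0.0), 'gripper_width': np.float64(0.085)}
top [[546.9, 0.0, 314.9], [0.0, 546.9, 244.9], [0.0, 0.0, 1.0]] [ 0.325 -0.016  1.547] [[-0.02, -0.999, -0.027], [-0.988, 0.024, -0.152], [0.152, 0.024, -0.988]]
side [[585.8, 0.0, 319.4], [0.0, 585.8, 237.7], [0.0, 0.0, 1.0]] [0.081 0.648 1.055] [[-0.784, -0.62, 0.018], [-0.486, 0.595, -0.64], [0.386, -0.511, -0.768]]
```

View pics/top0.png

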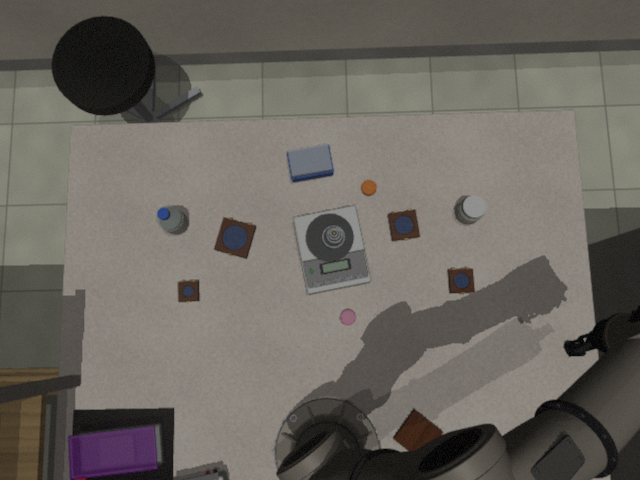

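View pics/side0.png

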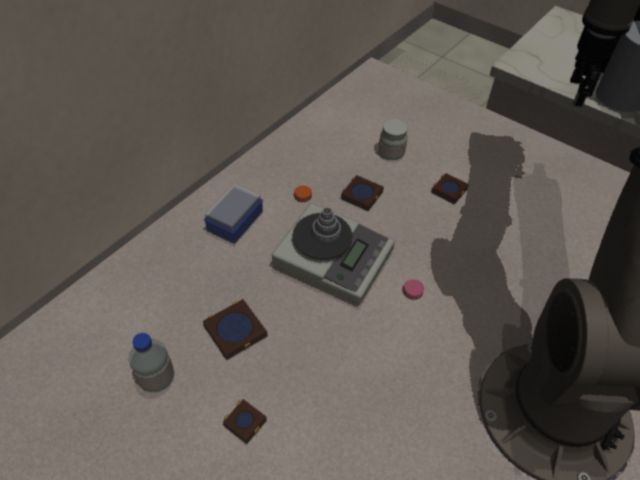

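The top view shows the bottle (172,219), case500 (235,237), case50 (188,290), stack (334,236), case200 (404,225), case100 (461,281) and jar (470,209). The orange disc is at (369,187) and the pink one at (348,317). The side view shows the same layout.

```bash
cat > h.py <<'E'
import cv2,numpy as np
from cell import cams,telemetry
def rays(n,uv):
    c=cams.camera_params(n); uv=np.atleast_2d(uv).astype(float)
    r=np.c_[uv,np.ones(len(uv))]@np.linalg.inv(c["mtx"]).T@c["R"]
    return -c["R"].T@c["t"],r
def onplane(n,uv,z):
    o,r=rays(n,uv); return (o+r*((z-o[2])/r[:,2])[:,None])[:,:2]
def cloud(n,d):
    v,u=np.mgrid[:480,:640]; o,r=rays(n,np.c_[u.ravel(),v.ravel()])
    return (o+r*d.ravel()[:,None]).reshape(480,640,3)
def circ(P):
    A=np.c_[2*P,np.ones(len(P))]; s=np.linalg.lstsq(A,(P**2).sum(1),rcond=None)[0]
    return s[:2],np.sqrt(s[2]+s[:2]@s[:2])
E
python3 - <<'E'
from h import *
W={"top":{"50":(188,290),"100":(461,281),"200":(404,225),"500":(235,237)},"side":{"50":(245,420),"100":(451,187),"200":(363,191),"500":(236,327)}}
for n in W:
    p=cv2.imread(f"pics/{n}0.png").astype(int); d=np.load(f"{n}0.npy"); X=cloud(n,d)
    m=((p[...,0]-p[...,2])>8).astype(np.uint8)
    _,lab,st,ce=cv2.connectedComponentsWithStats(m)
    for k,(u,v) in W[n].items():
        l=lab[v,u]; P=onplane(n,np.argwhere(lab==l)[:,::-1],.0155)
        z=X[lab==l][:,2]
        # area per pixel -> equivalent diameter
        q=onplane(n,[(u,v),(u+1,v),(u,v+1)],.0155); a=abs(np.cross(q[1]-q[0],q[2]-q[0]))
        print(n,k,l,st[l].tolist(),P.mean(0).round(4),"eqdia",round(2*np.sqrt(len(P)*a/np.pi),4),"z",np.median(z[z>-1]).round(4))
    Z=X[...,2]
    s=(334,236) if n=="top" else (326,222)
    R=X[s[1]-45:s[1]+45,s[0]-45:s[0]+45].reshape(-1,3); h=R[:,2]
    print(np.histogram(h,bins=np.arange(.04,.16,.006)))
    for k,zt,r in(("50",.141,.011),("100",.1244,.0165),("200",.1096,.022),("500",.093,.031)):
        P=R[abs(h-zt)<.004]; print(n,k,len(P),np.median(P,0).round(4),np.ptp(P,axis=0).round(4), ((P.min(0)+P.max(0))/2).round(4))
    c=p[s[1]-45:s[1]+45,s[0]-45:s[0]+45].astype(np.uint8)
    cv2.imwrite(f"pics/stack_{n}.png",cv2.resize(cv2.convertScaleAbs(c,alpha=1.5),(540,540),interpolation=cv2.INTER_CUBIC))
a=cv2.imread("pics/stack_top.png");b=cv2.imread("pics/stack_side.png")
cv2.imwrite("pics/stack.png",cv2.resize(np.hstack([a,b]),(800,400)))
for nm,uv in(("bottle cap",(164,214)),("jar",(474,206))): pass
X=cloud("top",np.load("top0.npy"))
for nm,(u,v) in(("bottle",(164,214)),("jar",(474,206))): print(nm,X[v,u].round(3))
E
```

```text
top 50 6 [183, 286, 10, 10, 80] [0.4397 0.382 ] eqdia 0.0285 z 0.0149
top 100 5 [454, 274, 15, 14, 168] [ 0.4514 -0.3846] eqdia 0.0406 z 0.0152
top 200 3 [395, 216, 18, 18, 254] [ 0.6138 -0.2316] eqdia 0.0514 z 0.0148
top 500 4 [223, 226, 24, 24, 454] [0.5893 0.25  ] eqdia 0.0692 z 0.0151
(array([ 438, 1187, 1045,  117,  436,  800,  119,   28,  122,   53,   18,
         61,   14,   26,   37,    4,   35,   16,    0]), array([0.04 , 0.046, 0.052, 0.058, 0.064, 0.07 , 0.076, 0.082, 0.088,
       0.094, 0.1  , 0.106, 0.112, 0.118, 0.124, 0.13 , 0.136, 0.142,
       0.148, 0.154]))
top 50 45 [ 0.5746 -0.0324  0.1404] [0.0189 0.0185 0.0076] [ 0.5741 -0.0313  0.1412]
top 100 51 [ 0.5726 -0.0331  0.1246] [0.0301 0.0294 0.0078] [ 0.574  -0.0314  0.1244]
top 200 68 [ 0.5676 -0.0368  0.1088] [0.0418 0.0404 0.0077] [ 0.574  -0.0316  0.1095]
top 500 145 [ 0.5639 -0.0242  0.0926] [0.0601 0.0595 0.0079] [ 0.573  -0.0301  0.093 ]
side 50 6 [237, 413, 16, 15, 190] [0.4405 0.3837] eqdia 0.0289 z 0.0149
side 100 1 [443, 182, 15, 10, 127] [ 0.4528 -0.3822] eqdia 0.0378 z 0.0141
side 200 2 [352, 184, 21,
[... 267 characters left out ...]
.046, 0.052, 0.058, 0.064, 0.07 , 0.076, 0.082, 0.088,
       0.094, 0.1  , 0.106, 0.112, 0.118, 0.124, 0.13 , 0.136, 0.142,
       0.148, 0.154]))
side 50 65 [ 0.5746 -0.0287  0.1396] [0.0222 0.0239 0.0053] [ 0.574  -0.0291  0.1397]
side 100 68 [ 0.5696 -0.0232  0.1229] [0.0311 0.0336 0.0074] [ 0.5752 -0.0292  0.1242]
side 200 101 [ 0.5651 -0.0193  0.1085] [0.0433 0.0422 0.0078] [ 0.575  -0.0291  0.1095]
side 500 210 [ 0.5614 -0.0144  0.092 ] [0.0611 0.0586 0.0079] [ 0.5728 -0.0266  0.093 ]
bottle [0.635 0.415 0.142]
jar [ 0.647 -0.414  0.086]<stdin>:11: DeprecationWarning: Arrays of 2-dimensional vectors are deprecated. Use arrays of 3-dimensional vectors instead. (deprecated in NumPy 2.0)
```

View pics/stack.png

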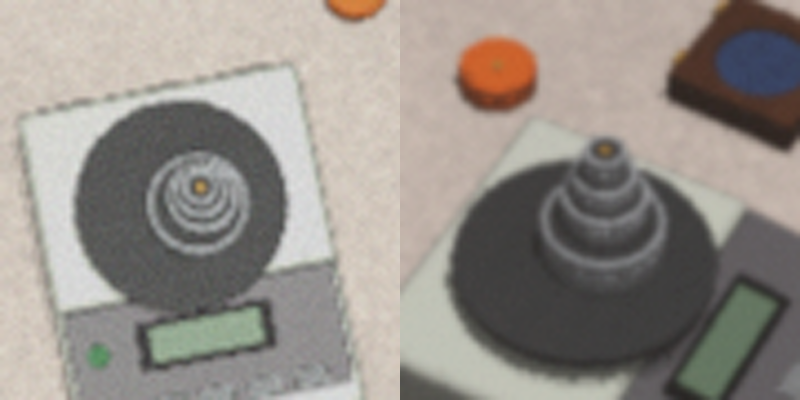

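The crops show the stack nearly concentric on the pan, and both cameras agree within about 2 mm. Next I'll check where the open fingertips sit relative to the TCP.

Run:
```python
from h import *
for n in("top","side"):
    X=cloud(n,np.load(f"{n}0.npy")); 
    m=(np.hypot(X[...,0]-.299,X[...,1]+.605)<.075)&(X[...,2]>.12)&(X[...,2]<.4)
    P=X[m]; print(n,len(P)); 
    if len(P):
        y=(P[:,:2]-[.299,-.605])@[.442,-.897]
        for lo in np.arange(-.07,.07,.02):
            s=P[(y>=lo)&(y<lo+.02)]
            if len(s): print(round(lo,2),len(s),np.sort(s[:,2])[:4].round(3))
```

```text
top 744
-0.07 178 [0.255 0.256 0.257 0.259]
-0.05 341 [0.244 0.249 0.25  0.253]
-0.03 120 [0.308 0.312 0.313 0.317]
-0.01 21 [0.366 0.366 0.367 0.369]
side 1709
-0.07 325 [0.245 0.245 0.246 0.247]
-0.05 640 [0.242 0.242 0.243 0.243]
-0.03 366 [0.307 0.308 0.308 0.309]
-0.01 77 [0.325 0.326 0.327 0.327]
0.01 26 [0.3   0.303 0.304 0.308]
0.03 134 [0.24  0.242 0.243 0.244]
0.05 26 [0.248 0.275 0.279 0.284]
0.07 2 [0.299 0.31 ]
```

Request:
step_arm([
  {"wz": 0.1145,"tz": -1.5},
  {"wz": 0.1145,"tz": -1.5},
  {"wz": 0.1145,"tz": -1.5},
  {"wz": 0.1145},
], newtons=40)

```text
$.steps[0]: bad value
```

Open tips read z≈0.243, which is 12–13 mm behind the TCP, so the TCP is the shut end as expected.

Request:
step_arm([
  {"wx": 0,"wy": 0,"wz": 0.1145,"tx": 0,"ty": 0,"tz": -1.5,"grip": 1},
  {"wx": 0,"wy": 0,"wz": 0.1145,"tx": 0,"ty": 0,"tz": -1.5,"grip": 1},
  {"wx": 0,"wy": 0,"wz": 0.1145,"tx": 0,"ty": 0,"tz": -1.5,"grip": 1},
  {"wx": 0,"wy": 0,"wz": 0.1145,"tx": 0,"ty": 0,"tz": 0,"grip": 1},
], newtons=40)

```text
t: 0.43
tcp_pos: [0.2992, -0.6061, 0.2791]
tcp_rot: [1.0, -0.003, 0.001, 0.001]
wrist_force: [-0.4, -0.0, 0.7]
gripper_width: 0.0855
grip_force: 0.0
```

Request:
step_arm([
  {"wx": 0,"wy": 0,"wz": 0,"tx": 1.72,"ty": -3.6,"tz": 0,"grip": 0.5},
  {"wx": 0,"wy": 0,"wz": 0,"tx": 1.72,"ty": -3.6,"tz": 0,"grip": 0.5},
  {"wx": 0,"wy": 0,"wz": 0,"tx": 1.72,"ty": -3.6,"tz": 0,"grip": 0.5},
  {"wx": 0,"wy": 0,"wz": 0,"tx": 1.72,"ty": -3.6,"tz": 0,"grip": 0.5},
  {"wx": 0,"wy": 0,"wz": 0,"tx": 1.72,"ty": -3.6,"tz": 0,"grip": 0.5},
])

```text
t: 0.85
tcp_pos: [0.3851, -0.4232, 0.2761]
tcp_rot: [1.0, 0.0, -0.0, -0.0]
wrist_force: [1.4, -0.9, -0.5]
gripper_width: 0.0429
grip_force: 0.0
```

Request:
step_arm([
  {"wx": 0,"wy": 0,"wz": 0,"tx": 1.72,"ty": -3.6,"tz": 0,"grip": 0.5},
  {"wx": 0,"wy": 0,"wz": 0,"tx": 1.72,"ty": -3.6,"tz": 0,"grip": 0.5},
  {"wx": 0,"wy": 0,"wz": 0,"tx": 1.72,"ty": -3.6,"tz": 0,"grip": 0.5},
  {"wx": 0,"wy": 0,"wz": 0,"tx": 1.72,"ty": -3.6,"tz": 0,"grip": 0.5},
  {"wx": 0,"wy": 0,"wz": 0,"tx": 1.72,"ty": -3.6,"tz": 0,"grip": 0.5},
])

```text
t: 1.27
tcp_pos: [0.4709, -0.2432, 0.2763]
tcp_rot: [1.0, 0.0, -0.0, 0.0]
wrist_force: [0.9, 0.2, -0.8]
gripper_width: 0.0427
grip_force: 0.0
```

Request:
step_arm([
  {"wx": 0,"wy": 0,"wz": 0,"tx": 1.72,"ty": -3.6,"tz": 0,"grip": 0.5},
  {"wx": 0,"wy": 0,"wz": 0,"tx": 1.72,"ty": -3.6,"tz": 0,"grip": 0.5},
  {"wx": 0,"wy": 0,"wz": 0,"tx": 1.72,"ty": -3.6,"tz": 0,"grip": 0.5},
  {"wx": 0,"wy": 0,"wz": 0,"tx": 1.72,"ty": -3.6,"tz": 0,"grip": 0.5},
  {"wx": 0,"wy": 0,"wz": 0,"tx": 0,"ty": 0,"tz": 0,"grip": 0.5},
])

```text
t: 1.68
tcp_pos: [0.5418, -0.0929, 0.2761]
tcp_rot: [1.0, 0.005, 0.0, -0.001]
wrist_force: [-0.2, -0.2, -0.3]
gripper_width: 0.0426
grip_force: 0.0
```

Request:
step_arm([
  {"wx": 0,"wy": 0,"wz": 0,"tx": 1.62,"ty": -3.15,"tz": 0,"grip": 0.5},
  {"wx": 0,"wy": 0,"wz": 0,"tx": 1.62,"ty": -3.14,"tz": 0,"grip": 0.5},
  {"wx": 0,"wy": 0,"wz": 0,"tx": 0,"ty": 0,"tz": 4,"grip": 0.5},
  {"wx": 0,"wy": 0,"wz": 0,"tx": 0,"ty": 0,"tz": 4,"grip": 0.5},
  {"wx": 0,"wy": 0,"wz": 0,"tx": 0,"ty": 0,"tz": 2.6,"grip": 0.5},
])

```text
t: 2.1
tcp_pos: [0.5704, -0.0375, 0.167]
tcp_rot: [1.0, 0.001, -0.001, -0.0]
wrist_force: [0.8, -1.0, 0.2]
gripper_width: 0.0426
grip_force: 0.0
```

Request:
step_arm([
  {"wx": 0,"wy": 0,"wz": 0,"tx": 0,"ty": 0,"tz": 0,"grip": 0.5},
  {"wx": 0,"wy": 0,"wz": 0,"tx": 0,"ty": 0,"tz": 0,"grip": 0.5},
])

```text
t: 2.27
tcp_pos: [0.5711, -0.0381, 0.1698]
tcp_rot: [1.0, 0.0, -0.001, -0.0]
wrist_force: [0.7, -0.2, 1.1]
gripper_width: 0.0426
grip_force: 0.0
```

Run:
```python
from h import *
print(telemetry.get_obs()["tcp_pos"])
p,d=cams.snapshot("side"); c=p[155:275,250:410]; cv2.imwrite("pics/side1.png",cv2.resize(cv2.convertScaleAbs(c,alpha=1.5),(800,600),interpolation=cv2.INTER_CUBIC))
```

```text
[ 0.57106346 -0.03811892  0.16979353]
```

View pics/side1.png

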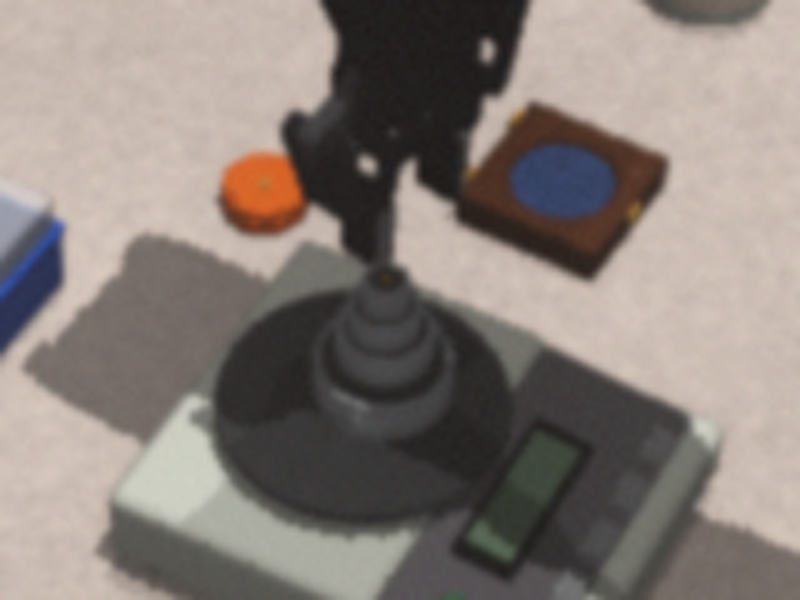

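The crop shows the fingers above the stack, offset toward −y, which matches the 8 mm y shortfall in telemetry. I'll correct that and descend.

Request:
step_arm([
  {"wx": 0,"wy": 0,"wz": 0,"tx": 0.31,"ty": -0.81,"tz": 0,"grip": 0.5},
  {"wx": 0,"wy": 0,"wz": 0,"tx": 0,"ty": 0,"tz": 1,"grip": 0.5},
  {"wx": 0,"wy": 0,"wz": 0,"tx": 0,"ty": 0,"tz": 1,"grip": 0.5},
  {"wx": 0,"wy": 0,"wz": 0,"tx": 0,"ty": 0,"tz": 0,"grip": 0.5},
  {"wx": 0,"wy": 0,"wz": 0,"tx": 0,"ty": 0,"tz": 0,"grip": 0.5},
])

```text
t: 2.73
tcp_pos: [0.5743, -0.0301, 0.1498]
tcp_rot: [1.0, 0.0, -0.001, 0.0]
wrist_force: [0.3, 0.2, -0.5]
gripper_width: 0.0427
grip_force: 0.0
```

Request:
step_arm([
  {"wx": 0,"wy": 0,"wz": 0,"tx": 0,"ty": 0,"tz": 0.87,"grip": 0.5},
  {"wx": 0,"wy": 0,"wz": 0,"tx": 0,"ty": 0,"tz": 0.86,"grip": 0.5},
  {"wx": 0,"wy": 0,"wz": 0,"tx": 0,"ty": 0,"tz": 0,"grip": 0.5},
  {"wx": 0,"wy": 0,"wz": 0,"tx": 0,"ty": 0,"tz": 0,"grip": 0.4},
  {"wx": 0,"wy": 0,"wz": 0,"tx": 0,"ty": 0,"tz": 0,"grip": 0.3},
])

```text
t: 3.15
tcp_pos: [0.5748, -0.03, 0.133]
tcp_rot: [1.0, 0.0, -0.0, -0.0]
wrist_force: [0.9, 0.1, 0.0]
gripper_width: 0.0258
grip_force: 0.0
```

Request:
step_arm([
  {"wx": 0,"wy": 0,"wz": 0,"tx": 0,"ty": 0,"tz": 0,"grip": 0.25},
  {"wx": 0,"wy": 0,"wz": 0,"tx": 0,"ty": 0,"tz": 0,"grip": 0.2},
  {"wx": 0,"wy": 0,"wz": 0,"tx": 0,"ty": 0,"tz": 0,"grip": 0.1},
  {"wx": 0,"wy": 0,"wz": 0,"tx": 0,"ty": 0,"tz": 0,"grip": 0},
  {"wx": 0,"wy": 0,"wz": 0,"tx": 0,"ty": 0,"tz": 0,"grip": 0},
], newtons=30)

```text
t: 3.57
tcp_pos: [0.575, -0.03, 0.1333]
tcp_rot: [1.0, 0.0, 0.0, -0.0]
wrist_force: [-0.2, 0.4, 2.4]
gripper_width: 0.02
grip_force: 29.5
```

Request:
step_arm([
  {"wx": 0,"wy": 0,"wz": 0,"tx": 0,"ty": 0,"tz": -1,"grip": 0},
  {"wx": 0,"wy": 0,"wz": 0,"tx": 0,"ty": 0,"tz": -2,"grip": 0},
  {"wx": 0,"wy": 0,"wz": 0,"tx": 0,"ty": 0,"tz": -1.5,"grip": 0},
  {"wx": 0,"wy": 0,"wz": 0,"tx": -0.5,"ty": -1.6,"tz": 0,"grip": 0},
  {"wx": 0,"wy": 0,"wz": 0,"tx": -0.9,"ty": -2.7,"tz": 0,"grip": 0},
])

```text
t: 3.98
tcp_pos: [0.5618, 0.0108, 0.1796]
tcp_rot: [1.0, -0.002, 0.001, 0.0]
wrist_force: [-1.0, -0.2, -1.2]
gripper_width: 0.0198
grip_force: 29.4
```

Request:
step_arm([
  {"wx": 0,"wy": 0,"wz": 0,"tx": -1.2,"ty": -3.7,"tz": 0,"grip": 0},
  {"wx": 0,"wy": 0,"wz": 0,"tx": -1.2,"ty": -3.7,"tz": 0,"grip": 0},
  {"wx": 0,"wy": 0,"wz": 0,"tx": -1.2,"ty": -3.7,"tz": 0,"grip": 0},
  {"wx": 0,"wy": 0,"wz": 0,"tx": -1.2,"ty": -3.7,"tz": 0,"grip": 0},
  {"wx": 0,"wy": 0,"wz": 0,"tx": -1.2,"ty": -3.7,"tz": 0,"grip": 0},
])

```text
t: 4.4
tcp_pos: [0.4998, 0.1996, 0.1789]
tcp_rot: [1.0, 0.0, 0.0, -0.0]
wrist_force: [1.5, -0.4, -1.2]
gripper_width: 0.0202
grip_force: 29.4
```

Request:
step_arm([
  {"wx": 0,"wy": 0,"wz": 0,"tx": -1.2,"ty": -3.7,"tz": 0,"grip": 0},
  {"wx": 0,"wy": 0,"wz": 0,"tx": -1.2,"ty": -3.7,"tz": 0,"grip": 0},
  {"wx": 0,"wy": 0,"wz": 0,"tx": -1.2,"ty": -3.7,"tz": 0,"grip": 0},
  {"wx": 0,"wy": 0,"wz": 0,"tx": -0.9,"ty": -3,"tz": 0,"grip": 0},
  {"wx": 0,"wy": 0,"wz": 0,"tx": -0.5,"ty": -2,"tz": 0,"grip": 0},
])

```text
t: 4.82
tcp_pos: [0.4486, 0.3625, 0.1789]
tcp_rot: [1.0, 0.002, -0.0, -0.001]
wrist_force: [0.3, -0.4, -0.8]
gripper_width: 0.0202
grip_force: 29.4
```

Request:
step_arm([
  {"wx": 0,"wy": 0,"wz": 0,"tx": 0,"ty": 0,"tz": 2,"grip": 0},
  {"wx": 0,"wy": 0,"wz": 0,"tx": 0,"ty": 0,"tz": 3,"grip": 0},
  {"wx": 0,"wy": 0,"wz": 0,"tx": 0,"ty": 0,"tz": 2,"grip": 0},
  {"wx": 0,"wy": 0,"wz": 0,"tx": 0,"ty": 0,"tz": 0,"grip": 0},
  {"wx": 0,"wy": 0,"wz": 0,"tx": 0,"ty": 0,"tz": 0,"grip": 0},
])

```text
t: 5.23
tcp_pos: [0.4502, 0.3588, 0.1082]
tcp_rot: [1.0, 0.0, -0.001, 0.0]
wrist_force: [0.9, 0.0, -0.4]
gripper_width: 0.02
grip_force: 29.5
```

Request:
step_arm([
  {"wx": 0,"wy": 0,"wz": 0,"tx": -1.01,"ty": -2.4,"tz": 0,"grip": 0},
  {"wx": 0,"wy": 0,"wz": 0,"tx": 0,"ty": 0,"tz": 2.5,"grip": 0},
  {"wx": 0,"wy": 0,"wz": 0,"tx": 0,"ty": 0,"tz": 2.5,"grip": 0},
  {"wx": 0,"wy": 0,"wz": 0,"tx": 0,"ty": 0,"tz": 0,"grip": 0},
  {"wx": 0,"wy": 0,"wz": 0,"tx": 0,"ty": 0,"tz": 0,"grip": 0},
])

```text
t: 5.65
tcp_pos: [0.4406, 0.3829, 0.0591]
tcp_rot: [1.0, 0.0, -0.0, 0.0]
wrist_force: [0.4, 0.3, -0.2]
gripper_width: 0.0199
grip_force: 29.5
```

Run:
```python
from h import *
print(telemetry.get_obs()["tcp_pos"])
p,d=cams.snapshot("side"); c=p[345:465,170:330]; cv2.imwrite("pics/side2.png",cv2.resize(cv2.convertScaleAbs(c,alpha=1.8),(800,600),interpolation=cv2.INTER_CUBIC))
```

```text
[0.44059459 0.38293157 0.05909584]
```

View pics/side2.png

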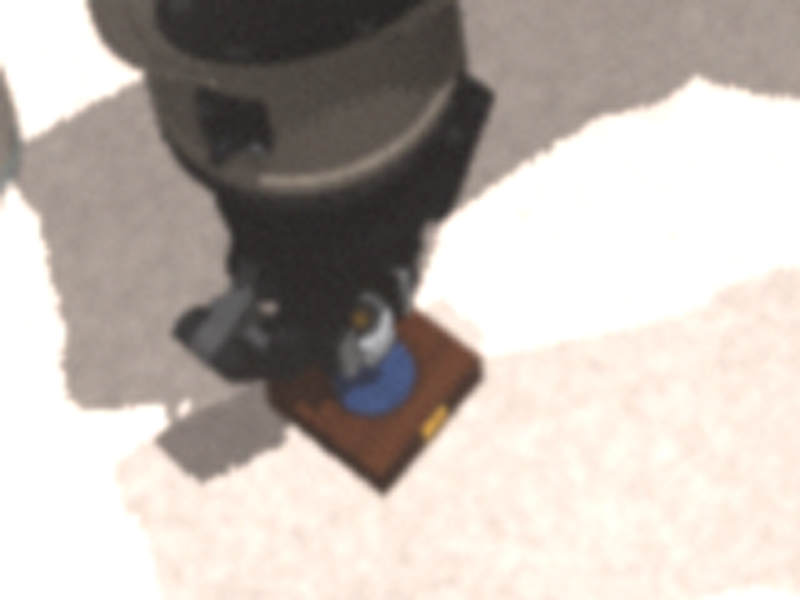

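The crop shows w50 between the pads at about (365,335) above the blue well of case50. I'll check its tilt with the depth data.

Run:
```python
from h import *
p,d=cams.snapshot("side"); X=cloud("side",d)
ys,xs=slice(400,425),slice(235,260)
c=p[395:430,225:272]; cv2.imwrite("pics/side3.png",cv2.resize(cv2.convertScaleAbs(c,alpha=1.3),(752,560),interpolation=cv2.INTER_CUBIC))
for v in range(402,422,2): print(v,[f"{X[v,u,0]*1e3-440:.0f},{X[v,u,1]*1e3-383:.0f},{X[v,u,2]*1e3:.0f}" for u in range(234,258,2)])
```

```text
402 ['-10,21,142', '-15,21,150', '-14,17,141', '-15,14,136', '10,-9,62', '4,-9,70', '-3,-8,81', '-7,-9,87', '-9,-12,82', '-6,-19,67', '15,-40,-0', '12,-42,1']
404 ['-6,20,126', '-14,22,142', '-15,18,136', '-15,15,131', '5,-4,68', '3,-7,67', '-1,-8,70', '-7,-8,78', '-9,-11,77', '14,-34,3', '12,-36,3', '9,-39,2']
406 ['-10,24,131', '-15,23,138', '-15,19,130', '6,0,67', '4,-3,65', '-1,-4,69', '-2,-7,65', '-5,-9,67', '-9,-10,71', '5,-26,21', '10,-34,-1', '8,-37,-2']
408 ['-9,24,122', '-13,23,126', '-10,16,110', '3,3,66', '1,0,65', '-2,-2,65', '-5,-3,68', '10,-20,17', '-9,-9,63', '3,-24,19', '1,-26,18', '4,-33,1']
410 ['-9,24,115', '-11,22,113', '-11,18,107', '-9,13,94', '-2,3,66', '-5,1,66', '-7,-1,66', '7,-16,19', '4,-19,18', '0,-21,20', '-2,-23,20', '-4,-26,16']
412 ['-7,24,104', '-10,22,104', '-11,19,100', '-9,13,86', '-5,6,67', '-7,3,65', '-9,1,64', '-8,-4,53', '2,-16,17', '-1,-18,18', '-4,-20,18', '-8,-22,22']
414 ['-5,23,90', '-4,19,80', '-9,18,86', '-8,14,78', '-7,9,66', '-8,5,63', '-9,2,58', '3,-12,15', '-0,-14,16', '-4,-15,19', '-7,-18,19', '-11,-19,21']
416 ['-6,25,86', '-5,20,76', '-8,18,77', '-9,15,72', '-7,10,60', '-9,6,56', '4,-7,14', '-1,-8,19', '-2,-11,14', '-4,-14,11', '-9,-15,17', '-11,-18,15']
418 ['-4,25,75', '-5,21,69', '-6,18,66', '-9,16,65', '6,1,15', '3,-2,14', '0,-4,15', '-3,-5,17', '-5,-9,14', '-7,-11,13', '-11,-13,16', '-15,-14,19']
420 ['13,14,19', '12,11,15', '10,8,14', '6,6,15', '3,4,16', '1,1,15', '-2,-1,14', '-6,-3,18', '-9,-4,20', '-10,-8,14', '-14,-9,18', '-18,-11,20']
```

View pics/side3.png

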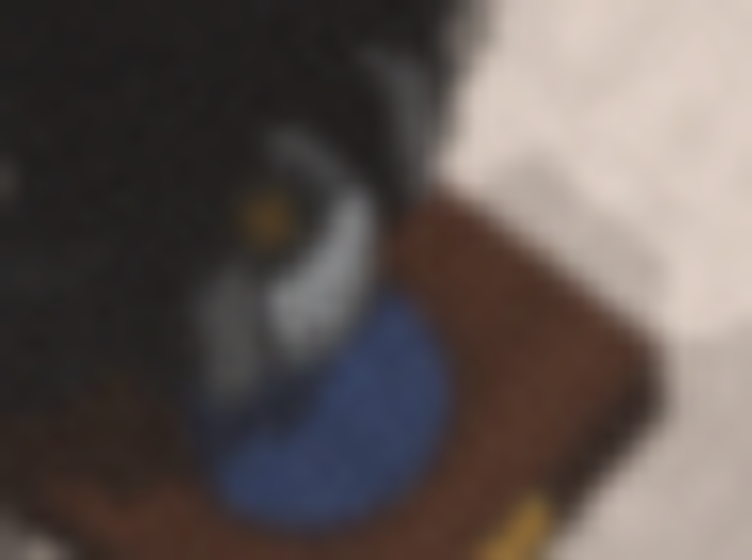

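The crop shows a flat top at z≈66–67 mm, centred over the well. Lowering gently.

Request:
step_arm([
  {"wx": 0,"wy": 0,"wz": 0,"tx": 0,"ty": 0,"tz": 1.5,"grip": 0},
  {"wx": 0,"wy": 0,"wz": 0,"tx": 0,"ty": 0,"tz": 1.2,"grip": 0},
  {"wx": 0,"wy": 0,"wz": 0,"tx": 0,"ty": 0,"tz": 0.6,"grip": 0},
  {"wx": 0,"wy": 0,"wz": 0,"tx": 0,"ty": 0,"tz": 0.15,"grip": 0},
  {"wx": 0,"wy": 0,"wz": 0,"tx": 0,"ty": 0,"tz": 0,"grip": 0},
])

```text
t: 6.17
tcp_pos: [0.4405, 0.3828, 0.024]
tcp_rot: [1.0, 0.0, 0.0, 0.0]
wrist_force: [0.6, -0.2, 0.2]
gripper_width: 0.0197
grip_force: 29.6
```

Request:
step_arm([
  {"wx": 0,"wy": 0,"wz": 0,"tx": 0,"ty": 0,"tz": 0.05,"grip": 0},
  {"wx": 0,"wy": 0,"wz": 0,"tx": 0,"ty": 0,"tz": 0,"grip": 0},
  {"wx": 0,"wy": 0,"wz": 0,"tx": 0,"ty": 0,"tz": 0,"grip": 0},
])

```text
t: 6.42
tcp_pos: [0.4406, 0.383, 0.0239]
tcp_rot: [1.0, 0.0, 0.0, -0.0]
wrist_force: [-1.3, -2.3, 7.4]
gripper_width: 0.0197
grip_force: 30.3
```

Request:
step_arm([
  {"wx": 0,"wy": 0,"wz": 0,"tx": 0,"ty": 0,"tz": 0,"grip": 0.3},
  {"wx": 0,"wy": 0,"wz": 0,"tx": 0,"ty": 0,"tz": 0,"grip": 0.5},
  {"wx": 0,"wy": 0,"wz": 0,"tx": 0,"ty": 0,"tz": 0,"grip": 0.55},
  {"wx": 0,"wy": 0,"wz": 0,"tx": 0,"ty": 0,"tz": -1,"grip": 0.55},
  {"wx": 0,"wy": 0,"wz": 0,"tx": 0,"ty": 0,"tz": -3,"grip": 0.55},
])

```text
t: 6.83
tcp_pos: [0.4387, 0.3814, 0.0607]
tcp_rot: [1.0, 0.001, -0.002, 0.002]
wrist_force: [0.7, -0.6, -0.7]
gripper_width: 0.0473
grip_force: 0.0
```

Request:
step_arm([
  {"wx": 0,"wy": 0,"wz": 0,"tx": 0,"ty": 0,"tz": -4,"grip": 0.55},
  {"wx": 0,"wy": 0,"wz": 0,"tx": 0,"ty": 0,"tz": -4,"grip": 0.55},
  {"wx": 0,"wy": 0,"wz": 0,"tx": 0.6,"ty": 1.8,"tz": -1.5,"grip": 0.55},
  {"wx": 0,"wy": 0,"wz": 0,"tx": 1.2,"ty": 3.6,"tz": 0,"grip": 0.55},
  {"wx": 0,"wy": 0,"wz": 0,"tx": 1.2,"ty": 3.6,"tz": 0,"grip": 0.55},
])

```text
t: 7.25
tcp_pos: [0.4707, 0.2934, 0.1604]
tcp_rot: [1.0, 0.002, 0.001, -0.001]
wrist_force: [0.7, 0.2, -1.0]
gripper_width: 0.0467
grip_force: 0.0
```

Run:
```python
from h import *
print(telemetry.get_obs()["tcp_pos"])
p,d=cams.snapshot("top"); X=cloud("top",d)
R=X[275:305,173:203].reshape(-1,3)
P=R[abs(R[:,2]-.0316)<.005]; print(len(P),P.mean(0),np.ptp(P,axis=0))
c=p[265:315,155:222]; cv2.imwrite("pics/top4.png",cv2.resize(c,(536,400)))
```

```text
[0.47074522 0.29343652 0.16037867]<stdin>:5: RuntimeWarning: Mean of empty slice.
  ret = um.true_divide(
Traceback (most recent call last):
ValueError: zero-size array to reduction operation maximum which has no identity
```

Request:
step_arm([
  {"wx": 0,"wy": 0,"wz": 0,"tx": 1.15,"ty": 3.6,"tz": 0,"grip": 0.6},
  {"wx": 0,"wy": 0,"wz": 0,"tx": 1.15,"ty": 3.6,"tz": 0,"grip": 0.6},
  {"wx": 0,"wy": 0,"wz": 0,"tx": 1.15,"ty": 3.6,"tz": 0,"grip": 0.6},
  {"wx": 0,"wy": 0,"wz": 0,"tx": 1.15,"ty": 3.6,"tz": 0,"grip": 0.6},
  {"wx": 0,"wy": 0,"wz": 0,"tx": 1.15,"ty": 3.6,"tz": 0,"grip": 0.6},
])

```text
t: 7.72
tcp_pos: [0.5283, 0.1113, 0.1589]
tcp_rot: [1.0, 0.0, 0.0, -0.0]
wrist_force: [2.2, 0.9, -0.4]
gripper_width: 0.0512
grip_force: 0.0
```

Request:
step_arm([
  {"wx": 0,"wy": 0,"wz": 0,"tx": 1.15,"ty": 3.6,"tz": 0,"grip": 0.6},
  {"wx": 0,"wy": 0,"wz": 0,"tx": 1.15,"ty": 3.6,"tz": 0,"grip": 0.6},
  {"wx": 0,"wy": 0,"wz": 0,"tx": 1.15,"ty": 3.6,"tz": 0,"grip": 0.6},
  {"wx": 0,"wy": 0,"wz": 0,"tx": 1.15,"ty": 3.5,"tz": 0,"grip": 0.6},
  {"wx": 0,"wy": 0,"wz": 0,"tx": 0,"ty": 0,"tz": 0,"grip": 0.6},
])

```text
t: 8.13
tcp_pos: [0.5755, -0.0379, 0.1587]
tcp_rot: [1.0, -0.004, 0.0, 0.001]
wrist_force: [-1.0, -0.4, 0.0]
gripper_width: 0.0512
grip_force: 0.0
```

Request:
step_arm([
  {"wx": 0,"wy": 0,"wz": 0,"tx": 0,"ty": 0,"tz": 0,"grip": 0.6},
  {"wx": 0,"wy": 0,"wz": 0,"tx": 0,"ty": 0,"tz": 0,"grip": 0.6},
])

```text
t: 8.3
tcp_pos: [0.5741, -0.0297, 0.1584]
tcp_rot: [1.0, 0.0, 0.0, -0.0]
wrist_force: [-0.5, 0.8, 0.3]
gripper_width: 0.0512
grip_force: 0.0
```

Run:
```python
from h import *
print(telemetry.get_obs()["tcp_pos"])
p,d=cams.snapshot("top"); X=cloud("top",d)
R=X[275:305,173:203].reshape(-1,3)
P=R[abs(R[:,2]-.0316)<.005]; print(len(P),((P.min(0)+P.max(0))/2).round(4),np.ptp(P,axis=0),np.median(P,0))
R=X[190:282,288:380].reshape(-1,3);h=R[:,2]; print(h.max())
q,e=cams.snapshot("side"); Y=cloud("side",e)[195:260,290:360].reshape(-1,3)
for z in(.1244,.1096):
    P=Y[abs(Y[:,2]-z)<.004]; print(len(P),((P.min(0)+P.max(0))/2).round(4),np.ptp(P,axis=0).round(4))
a=cv2.resize(p[265:315,160:220],(480,400)); b=cv2.resize(q[180:280,280:360],(320,400))
cv2.imwrite("pics/m4.png",cv2.convertScaleAbs(np.hstack([a,b]),alpha=1.5))
```

```text
[ 0.57405934 -0.0296804   0.15842982]
44 [0.4383 0.3809 0.0315] [0.04557211 0.05047828 0.00962499] [0.44073027 0.38261878 0.03135989]
1.5474951028512993
128 [ 0.5742 -0.0298  0.1238] [0.0317 0.0329 0.0066]
93 [ 0.5739 -0.0302  0.1095] [0.0408 0.0436 0.0078]
```

View pics/m4.png

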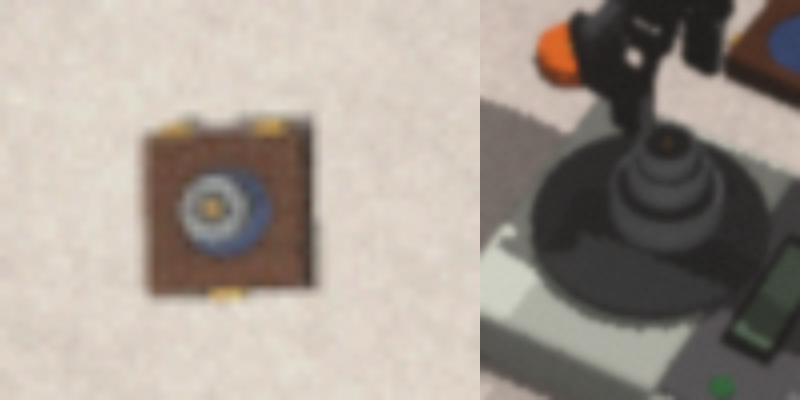

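The picture shows w50 lying flat in case50's well (its offset is parallax from the height) and three weights left on the pan. Next is w100.

Request:
step_arm([
  {"wx": 0,"wy": 0,"wz": 0,"tx": 0,"ty": 0,"tz": 2,"grip": 0.6},
  {"wx": 0,"wy": 0,"wz": 0,"tx": 0,"ty": 0,"tz": 1.5,"grip": 0.6},
  {"wx": 0,"wy": 0,"wz": 0,"tx": 0,"ty": 0,"tz": 0.64,"grip": 0.6},
  {"wx": 0,"wy": 0,"wz": 0,"tx": 0,"ty": 0,"tz": 0,"grip": 0.5},
  {"wx": 0,"wy": 0,"wz": 0,"tx": 0,"ty": 0,"tz": 0,"grip": 0.42},
])

```text
t: 8.82
tcp_pos: [0.5742, -0.0293, 0.1169]
tcp_rot: [1.0, 0.001, -0.0, -0.0]
wrist_force: [-0.0, -0.6, 0.4]
gripper_width: 0.0358
grip_force: 0.2
```

Request:
step_arm([
  {"wx": 0,"wy": 0,"wz": 0,"tx": 0,"ty": 0,"tz": 0,"grip": 0.35},
  {"wx": 0,"wy": 0,"wz": 0,"tx": 0,"ty": 0,"tz": 0,"grip": 0.25},
  {"wx": 0,"wy": 0,"wz": 0,"tx": 0,"ty": 0,"tz": 0,"grip": 0.1},
  {"wx": 0,"wy": 0,"wz": 0,"tx": 0,"ty": 0,"tz": 0,"grip": 0},
  {"wx": 0,"wy": 0,"wz": 0,"tx": 0,"ty": 0,"tz": 0,"grip": 0},
], newtons=35)

```text
t: 9.23
tcp_pos: [0.5747, -0.0297, 0.1175]
tcp_rot: [1.0, 0.0, 0.001, -0.0]
wrist_force: [-1.6, 2.0, 6.5]
gripper_width: 0.0306
grip_force: 35.3
```

Request:
step_arm([
  {"wx": 0,"wy": 0,"wz": 0,"tx": 0,"ty": 0,"tz": -1,"grip": 0},
  {"wx": 0,"wy": 0,"wz": 0,"tx": 0,"ty": 0,"tz": -2,"grip": 0},
  {"wx": 0,"wy": 0,"wz": 0,"tx": 0,"ty": 0,"tz": -1.5,"grip": 0},
  {"wx": 0,"wy": 0,"wz": 0,"tx": -0.55,"ty": 1.6,"tz": 0,"grip": 0},
  {"wx": 0,"wy": 0,"wz": 0,"tx": -0.95,"ty": 2.7,"tz": 0,"grip": 0},
])

```text
t: 9.65
tcp_pos: [0.5606, -0.0707, 0.1635]
tcp_rot: [1.0, 0.002, 0.001, -0.001]
wrist_force: [0.8, -0.4, -1.3]
gripper_width: 0.0307
grip_force: 34.8
```

Request:
step_arm([
  {"wx": 0,"wy": 0,"wz": 0,"tx": -1.27,"ty": 3.7,"tz": 0,"grip": 0},
  {"wx": 0,"wy": 0,"wz": 0,"tx": -1.27,"ty": 3.7,"tz": 0,"grip": 0},
  {"wx": 0,"wy": 0,"wz": 0,"tx": -1.27,"ty": 3.7,"tz": 0,"grip": 0},
  {"wx": 0,"wy": 0,"wz": 0,"tx": -1.27,"ty": 3.7,"tz": 0,"grip": 0},
  {"wx": 0,"wy": 0,"wz": 0,"tx": -1.27,"ty": 3.7,"tz": 0,"grip": 0},
])

```text
t: 10.07
tcp_pos: [0.4949, -0.2598, 0.1626]
tcp_rot: [1.0, 0.0, 0.0, 0.0]
wrist_force: [0.7, -0.2, -1.0]
gripper_width: 0.0306
grip_force: 34.8
```

Request:
step_arm([
  {"wx": 0,"wy": 0,"wz": 0,"tx": -1.27,"ty": 3.7,"tz": 0,"grip": 0},
  {"wx": 0,"wy": 0,"wz": 0,"tx": -1.27,"ty": 3.7,"tz": 0,"grip": 0},
  {"wx": 0,"wy": 0,"wz": 0,"tx": -1.05,"ty": 3,"tz": 0,"grip": 0},
  {"wx": 0,"wy": 0,"wz": 0,"tx": -0.75,"ty": 2.2,"tz": 0,"grip": 0},
  {"wx": 0,"wy": 0,"wz": 0,"tx": 0,"ty": 0,"tz": 2,"grip": 0},
])

```text
t: 10.48
tcp_pos: [0.4512, -0.3909, 0.1453]
tcp_rot: [1.0, -0.003, 0.002, 0.003]
wrist_force: [-0.1, -0.0, -0.8]
gripper_width: 0.0306
grip_force: 34.9
```

Request:
step_arm([
  {"wx": 0,"wy": 0,"wz": 0,"tx": 0,"ty": 0,"tz": 3,"grip": 0},
  {"wx": 0,"wy": 0,"wz": 0,"tx": 0,"ty": 0,"tz": 3,"grip": 0},
  {"wx": 0,"wy": 0,"wz": 0,"tx": 0,"ty": 0,"tz": 1.5,"grip": 0},
  {"wx": 0,"wy": 0,"wz": 0,"tx": 0,"ty": 0,"tz": 0,"grip": 0},
  {"wx": 0,"wy": 0,"wz": 0,"tx": 0,"ty": 0,"tz": 0,"grip": 0},
])

```text
t: 10.9
tcp_pos: [0.4524, -0.384, 0.0669]
tcp_rot: [1.0, 0.0, -0.0, -0.0]
wrist_force: [1.1, 0.1, 0.5]
gripper_width: 0.0305
grip_force: 34.9
```

Run:
```python
from h import *
print(telemetry.get_obs()["tcp_pos"])
T=[]
for n,w in(("side",(165,205,425,480)),):
    p,d=cams.snapshot(n); X=cloud(n,d)[w[0]:w[1],w[2]:w[3]].reshape(-1,3)
    P=X[(abs(X[:,2]-.074)<.012)&(np.hypot(X[:,0]-.452,X[:,1]+.383)<.03)]; print(n,len(P),np.median(P,0).round(4),((P.min(0)+P.max(0))/2).round(4),np.ptp(P,axis=0).round(4))
    T.append(cv2.resize(p[150:220,415:497],(800,683)))
cv2.imwrite("pics/m5.png",cv2.convertScaleAbs(T[0][:600],alpha=1.5))
```

```text
[ 0.4523911  -0.38402164  0.06689331]
side 95 [ 0.4456 -0.3748  0.0729] [ 0.4519 -0.3804  0.0742] [0.0273 0.0532 0.0232]
```

View pics/m5.png

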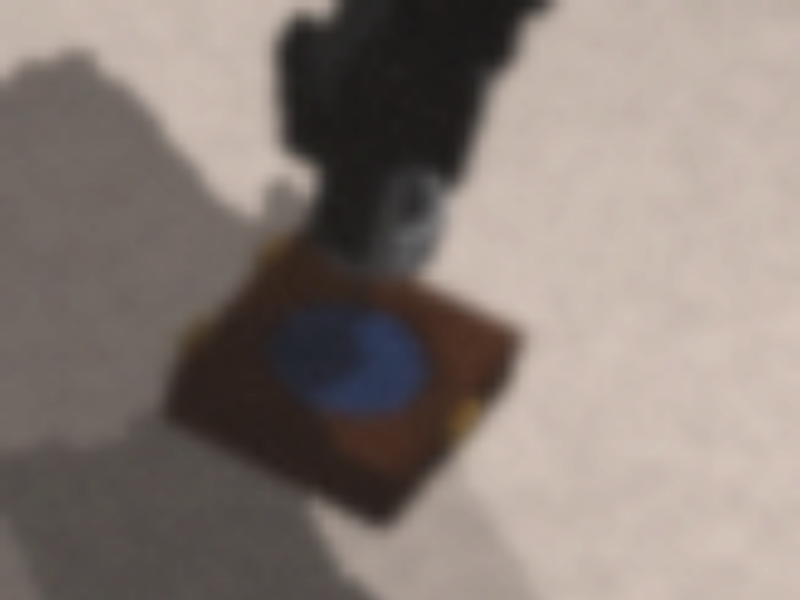

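The crop shows w100 held level above case100's well. Lowering.

Request:
step_arm([
  {"wx": 0,"wy": 0,"wz": 0,"tx": 0,"ty": 0,"tz": 2,"grip": 0},
  {"wx": 0,"wy": 0,"wz": 0,"tx": 0,"ty": 0,"tz": 1.5,"grip": 0},
  {"wx": 0,"wy": 0,"wz": 0,"tx": 0,"ty": 0,"tz": 0.6,"grip": 0},
  {"wx": 0,"wy": 0,"wz": 0,"tx": 0,"ty": 0,"tz": 0.2,"grip": 0},
  {"wx": 0,"wy": 0,"wz": 0,"tx": 0,"ty": 0,"tz": 0,"grip": 0},
])

```text
t: 11.37
tcp_pos: [0.453, -0.3843, 0.0245]
tcp_rot: [1.0, 0.0, 0.0, 0.0]
wrist_force: [-0.2, -0.4, -1.8]
gripper_width: 0.0306
grip_force: 34.9
```

Request:
step_arm([
  {"wx": 0,"wy": 0,"wz": 0,"tx": 0,"ty": 0,"tz": 0.12,"grip": 0},
  {"wx": 0,"wy": 0,"wz": 0,"tx": 0,"ty": 0,"tz": 0,"grip": 0},
  {"wx": 0,"wy": 0,"wz": 0,"tx": 0,"ty": 0,"tz": 0,"grip": 0},
])

```text
t: 11.62
tcp_pos: [0.4529, -0.3843, 0.0232]
tcp_rot: [1.0, 0.0, 0.0, 0.0]
wrist_force: [0.9, 1.3, -1.1]
gripper_width: 0.0305
grip_force: 34.9
```

Request:
step_arm([
  {"wx": 0,"wy": 0,"wz": 0,"tx": 0,"ty": 0,"tz": 0.06,"grip": 0},
  {"wx": 0,"wy": 0,"wz": 0,"tx": 0,"ty": 0,"tz": 0,"grip": 0},
  {"wx": 0,"wy": 0,"wz": 0,"tx": 0,"ty": 0,"tz": 0,"grip": 0},
])

```text
t: 11.87
tcp_pos: [0.4529, -0.3844, 0.0228]
tcp_rot: [1.0, 0.0, 0.0, 0.0]
wrist_force: [-3.1, 2.9, 11.0]
gripper_width: 0.0309
grip_force: 36.1
```

Request:
step_arm([
  {"wx": 0,"wy": 0,"wz": 0,"tx": 0,"ty": 0,"tz": 0,"grip": 0.45},
  {"wx": 0,"wy": 0,"wz": 0,"tx": 0,"ty": 0,"tz": 0,"grip": 0.6},
  {"wx": 0,"wy": 0,"wz": 0,"tx": 0,"ty": 0,"tz": 0,"grip": 0.65},
  {"wx": 0,"wy": 0,"wz": 0,"tx": 0,"ty": 0,"tz": -1,"grip": 0.65},
  {"wx": 0,"wy": 0,"wz": 0,"tx": 0,"ty": 0,"tz": -3,"grip": 0.65},
])

```text
t: 12.28
tcp_pos: [0.4507, -0.3826, 0.0594]
tcp_rot: [1.0, 0.0, -0.002, -0.002]
wrist_force: [0.0, 1.2, -0.0]
gripper_width: 0.0555
grip_force: 0.0
```

Request:
step_arm([
  {"wx": 0,"wy": 0,"wz": 0,"tx": 0,"ty": 0,"tz": -4,"grip": 0.7},
  {"wx": 0,"wy": 0,"wz": 0,"tx": 0,"ty": 0,"tz": -4,"grip": 0.7},
  {"wx": 0,"wy": 0,"wz": 0,"tx": 0.65,"ty": -1.8,"tz": -1,"grip": 0.7},
  {"wx": 0,"wy": 0,"wz": 0,"tx": 1.2,"ty": -3.6,"tz": 0,"grip": 0.7},
  {"wx": 0,"wy": 0,"wz": 0,"tx": 1.2,"ty": -3.6,"tz": 0,"grip": 0.7},
])

```text
t: 12.7
tcp_pos: [0.4833, -0.2943, 0.1539]
tcp_rot: [1.0, -0.001, 0.001, 0.001]
wrist_force: [1.6, -0.0, -0.4]
gripper_width: 0.0595
grip_force: 0.0
```

Request:
step_arm([
  {"wx": 0,"wy": 0,"wz": 0,"tx": 1.28,"ty": -3.7,"tz": 0,"grip": 0.75},
  {"wx": 0,"wy": 0,"wz": 0,"tx": 1.28,"ty": -3.7,"tz": 0,"grip": 0.75},
  {"wx": 0,"wy": 0,"wz": 0,"tx": 1.28,"ty": -3.7,"tz": 0,"grip": 0.75},
  {"wx": 0,"wy": 0,"wz": 0,"tx": 1.28,"ty": -3.7,"tz": 0,"grip": 0.75},
  {"wx": 0,"wy": 0,"wz": 0,"tx": 1.28,"ty": -3.7,"tz": 0,"grip": 0.75},
])

```text
t: 13.12
tcp_pos: [0.5472, -0.1072, 0.1528]
tcp_rot: [1.0, 0.0, 0.0, 0.0]
wrist_force: [1.2, -0.3, 0.2]
gripper_width: 0.064
grip_force: 0.0
```

Request:
step_arm([
  {"wx": 0,"wy": 0,"wz": 0,"tx": 1.28,"ty": -3.7,"tz": 0,"grip": 0.75},
  {"wx": 0,"wy": 0,"wz": 0,"tx": 1.4,"ty": -4,"tz": 0,"grip": 0.75},
  {"wx": 0,"wy": 0,"wz": 0,"tx": 0,"ty": 0,"tz": 0,"grip": 0.75},
  {"wx": 0,"wy": 0,"wz": 0,"tx": 0,"ty": 0,"tz": 0,"grip": 0.75},
  {"wx": 0,"wy": 0,"wz": 0,"tx": 0,"ty": 0,"tz": 0,"grip": 0.75},
])

```text
t: 13.53
tcp_pos: [0.5732, -0.033, 0.1522]
tcp_rot: [1.0, 0.001, -0.0, 0.0]
wrist_force: [0.3, 0.5, 0.6]
gripper_width: 0.0644
grip_force: 0.0
```

Run:
```python
from h import *
print(telemetry.get_obs()["tcp_pos"])
p,d=cams.snapshot("top"); X=cloud("top",d)
q,e=cams.snapshot("side"); Y=cloud("side",e)
for S in(X[260:302,440:482],Y[165:205,425:480]):
    R=S.reshape(-1,3); P=R[(abs(R[:,2]-.0298)<.004)&(np.hypot(R[:,0]-.452,R[:,1]+.383)<.026)]; print("w100",len(P),((P.min(0)+P.max(0))/2).round(4),np.ptp(P,axis=0).round(4),np.median(P,0).round(4))
R=Y[195:270,280:365].reshape(-1,3)
for z in(.1096,.093):
    P=R[abs(R[:,2]-z)<.004]; print(len(P),((P.min(0)+P.max(0))/2).round(4),np.ptp(P,axis=0).round(4))
a=cv2.resize(p[255:305,430:490],(480,400)); b=cv2.resize(q[180:280,280:360],(320,400))
cv2.imwrite("pics/m6.png",cv2.convertScaleAbs(np.hstack([a,b]),alpha=1.5))
```

```text
[ 0.57316865 -0.0329851   0.15220772]
w100 86 [ 0.4555 -0.3788  0.0298] [0.0308 0.0391 0.0076] [ 0.454  -0.3842  0.0294]
w100 87 [ 0.4551 -0.3788  0.0296] [0.031  0.0363 0.0073] [ 0.454  -0.3801  0.0283]
217 [ 0.574  -0.0303  0.1094] [0.0436 0.0449 0.0075]
211 [ 0.5734 -0.0271  0.093 ] [0.0623 0.0593 0.0077]
```

View pics/m6.png

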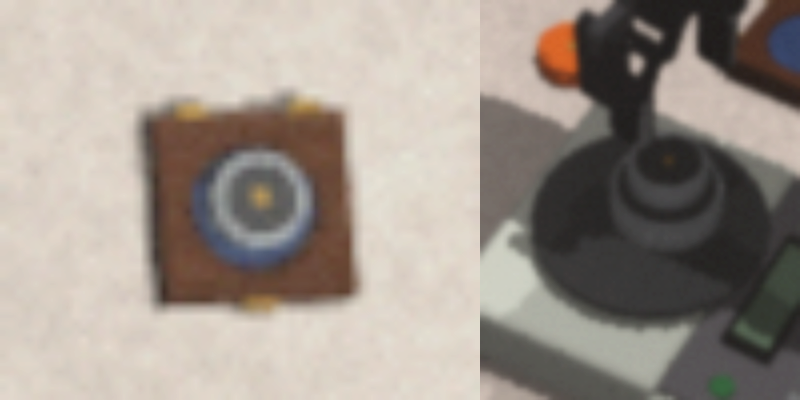

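The picture shows w100 flat in case100's well, with w200 on w500 on the pan. Next is w200.

Request:
step_arm([
  {"wx": 0,"wy": 0,"wz": 0,"tx": 0.1,"ty": -0.27,"tz": 1,"grip": 0.75},
  {"wx": 0,"wy": 0,"wz": 0,"tx": 0,"ty": 0,"tz": 2.2,"grip": 0.75},
  {"wx": 0,"wy": 0,"wz": 0,"tx": 0,"ty": 0,"tz": 1.5,"grip": 0.75},
  {"wx": 0,"wy": 0,"wz": 0,"tx": 0,"ty": 0,"tz": 0.6,"grip": 0.7},
  {"wx": 0,"wy": 0,"wz": 0,"tx": 0,"ty": 0,"tz": 0,"grip": 0.57},
])

```text
t: 14.05
tcp_pos: [0.5732, -0.0306, 0.0971]
tcp_rot: [1.0, -0.0, -0.001, -0.0]
wrist_force: [-0.3, 0.7, -0.2]
gripper_width: 0.0495
grip_force: 0.0
```

Request:
step_arm([
  {"wx": 0,"wy": 0,"wz": 0,"tx": 0,"ty": 0,"tz": 0,"grip": 0.5},
  {"wx": 0,"wy": 0,"wz": 0,"tx": 0,"ty": 0,"tz": 0,"grip": 0.4},
  {"wx": 0,"wy": 0,"wz": 0,"tx": 0,"ty": 0,"tz": 0,"grip": 0.2},
  {"wx": 0,"wy": 0,"wz": 0,"tx": 0,"ty": 0,"tz": 0,"grip": 0},
  {"wx": 0,"wy": 0,"wz": 0,"tx": 0,"ty": 0,"tz": 0,"grip": 0},
], newtons=50)

```text
t: 14.47
tcp_pos: [0.5745, -0.0299, 0.0993]
tcp_rot: [1.0, 0.0, 0.0, -0.0]
wrist_force: [-0.4, 0.1, -0.8]
gripper_width: 0.0416
grip_force: 50.7
```

Request:
step_arm([
  {"wx": 0,"wy": 0,"wz": 0,"tx": 0,"ty": 0,"tz": -1,"grip": 0},
  {"wx": 0,"wy": 0,"wz": 0,"tx": 0,"ty": 0,"tz": -2,"grip": 0},
  {"wx": 0,"wy": 0,"wz": 0,"tx": 0,"ty": 0,"tz": -1,"grip": 0},
  {"wx": 0,"wy": 0,"wz": 0,"tx": 0.3,"ty": 1.6,"tz": 0,"grip": 0},
  {"wx": 0,"wy": 0,"wz": 0,"tx": 0.55,"ty": 2.8,"tz": 0,"grip": 0},
])

```text
t: 14.88
tcp_pos: [0.5837, -0.0712, 0.1407]
tcp_rot: [1.0, 0.003, 0.001, -0.001]
wrist_force: [1.5, -0.5, -2.5]
gripper_width: 0.0417
grip_force: 51.0
```

Request:
step_arm([
  {"wx": 0,"wy": 0,"wz": 0,"tx": 0.75,"ty": 3.7,"tz": 0,"grip": 0},
  {"wx": 0,"wy": 0,"wz": 0,"tx": 0.75,"ty": 3.7,"tz": 0,"grip": 0},
  {"wx": 0,"wy": 0,"wz": 0,"tx": 0.75,"ty": 3.7,"tz": 0,"grip": 0},
  {"wx": 0,"wy": 0,"wz": 0,"tx": 0.6,"ty": 3,"tz": 0,"grip": 0},
  {"wx": 0,"wy": 0,"wz": 0,"tx": 0.3,"ty": 1.6,"tz": 0,"grip": 0},
])

```text
t: 15.3
tcp_pos: [0.6145, -0.2358, 0.1395]
tcp_rot: [1.0, -0.002, 0.0, 0.001]
wrist_force: [-0.4, -0.7, -2.0]
gripper_width: 0.0417
grip_force: 51.0
```

Request:
step_arm([
  {"wx": 0,"wy": 0,"wz": 0,"tx": 0,"ty": 0,"tz": 2.5,"grip": 0},
  {"wx": 0,"wy": 0,"wz": 0,"tx": 0,"ty": 0,"tz": 3.5,"grip": 0},
  {"wx": 0,"wy": 0,"wz": 0,"tx": 0,"ty": 0,"tz": 2.5,"grip": 0},
  {"wx": 0,"wy": 0,"wz": 0,"tx": 0,"ty": 0,"tz": 0,"grip": 0},
  {"wx": 0,"wy": 0,"wz": 0,"tx": 0,"ty": 0,"tz": 0,"grip": 0},
])

```text
t: 15.72
tcp_pos: [0.6141, -0.2303, 0.0536]
tcp_rot: [1.0, 0.001, -0.001, -0.0]
wrist_force: [-0.4, -0.4, -1.8]
gripper_width: 0.0417
grip_force: 51.3
```

Run:
```python
from h import *
o=telemetry.get_obs(); print(o["tcp_pos"],o["gripper_width"],o["grip_force"])
p,d=cams.snapshot("side")
cv2.imwrite("pics/m7.png",cv2.convertScaleAbs(cv2.resize(p[145:220,315:415],(800,600)),alpha=1.5))
```

```text
[ 0.61407841 -0.23030289  0.05359202] 0.0417121801523804 51.30775988101959
```

View pics/m7.png

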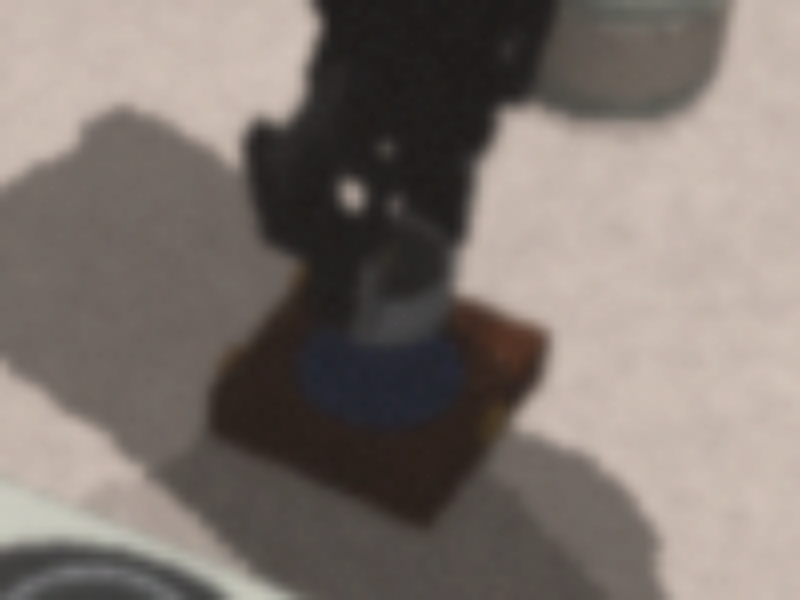

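The crop shows w200 held level over case200's well. Lowering.

Request:
step_arm([
  {"wx": 0,"wy": 0,"wz": 0,"tx": 0,"ty": 0,"tz": 1.2,"grip": 0},
  {"wx": 0,"wy": 0,"wz": 0,"tx": 0,"ty": 0,"tz": 0.8,"grip": 0},
  {"wx": 0,"wy": 0,"wz": 0,"tx": 0,"ty": 0,"tz": 0.4,"grip": 0},
  {"wx": 0,"wy": 0,"wz": 0,"tx": 0,"ty": 0,"tz": 0,"grip": 0},
  {"wx": 0,"wy": 0,"wz": 0,"tx": 0,"ty": 0,"tz": 0,"grip": 0},
])

```text
t: 16.18
tcp_pos: [0.6145, -0.2308, 0.0298]
tcp_rot: [1.0, 0.0, -0.0, -0.0]
wrist_force: [0.1, -0.4, -2.9]
gripper_width: 0.0417
grip_force: 51.3
```

Request:
step_arm([
  {"wx": 0,"wy": 0,"wz": 0,"tx": 0,"ty": 0,"tz": 0.4,"grip": 0},
  {"wx": 0,"wy": 0,"wz": 0,"tx": 0,"ty": 0,"tz": 0.3,"grip": 0},
  {"wx": 0,"wy": 0,"wz": 0,"tx": 0,"ty": 0,"tz": 0,"grip": 0},
  {"wx": 0,"wy": 0,"wz": 0,"tx": 0,"ty": 0,"tz": 0.05,"grip": 0},
  {"wx": 0,"wy": 0,"wz": 0,"tx": 0,"ty": 0,"tz": 0,"grip": 0},
])

```text
t: 16.6
tcp_pos: [0.6145, -0.2309, 0.0223]
tcp_rot: [1.0, 0.0, -0.0, -0.0]
wrist_force: [-0.1, 0.1, -2.2]
gripper_width: 0.0415
grip_force: 51.3
```

Request:
step_arm([
  {"wx": 0,"wy": 0,"wz": 0,"tx": 0,"ty": 0,"tz": 0.08,"grip": 0},
  {"wx": 0,"wy": 0,"wz": 0,"tx": 0,"ty": 0,"tz": 0,"grip": 0},
  {"wx": 0,"wy": 0,"wz": 0,"tx": 0,"ty": 0,"tz": 0,"grip": 0},
])

```text
t: 16.85
tcp_pos: [0.6145, -0.2309, 0.0216]
tcp_rot: [1.0, 0.0, 0.0, -0.0]
wrist_force: [0.6, -0.1, -2.3]
gripper_width: 0.0416
grip_force: 51.3
```

Request:
step_arm([
  {"wx": 0,"wy": 0,"wz": 0,"tx": 0,"ty": 0,"tz": 0.06,"grip": 0},
  {"wx": 0,"wy": 0,"wz": 0,"tx": 0,"ty": 0,"tz": 0,"grip": 0},
  {"wx": 0,"wy": 0,"wz": 0,"tx": 0,"ty": 0,"tz": 0,"grip": 0},
])

```text
t: 17.1
tcp_pos: [0.6145, -0.2309, 0.0209]
tcp_rot: [1.0, 0.0, -0.0, -0.0]
wrist_force: [0.4, 0.2, -2.2]
gripper_width: 0.0414
grip_force: 51.3
```

Request:
step_arm([
  {"wx": 0,"wy": 0,"wz": 0,"tx": 0,"ty": 0,"tz": 0.06,"grip": 0},
  {"wx": 0,"wy": 0,"wz": 0,"tx": 0,"ty": 0,"tz": 0,"grip": 0},
  {"wx": 0,"wy": 0,"wz": 0,"tx": 0,"ty": 0,"tz": 0,"grip": 0},
])

```text
t: 17.35
tcp_pos: [0.6146, -0.231, 0.0207]
tcp_rot: [1.0, 0.0, 0.0, 0.0]
wrist_force: [-2.2, -0.5, 5.1]
gripper_width: 0.0412
grip_force: 52.1
```

Request:
step_arm([
  {"wx": 0,"wy": 0,"wz": 0,"tx": 0,"ty": 0,"tz": 0,"grip": 0.55},
  {"wx": 0,"wy": 0,"wz": 0,"tx": 0,"ty": 0,"tz": 0,"grip": 0.75},
  {"wx": 0,"wy": 0,"wz": 0,"tx": 0,"ty": 0,"tz": 0,"grip": 0.8},
  {"wx": 0,"wy": 0,"wz": 0,"tx": 0,"ty": 0,"tz": -1,"grip": 0.8},
  {"wx": 0,"wy": 0,"wz": 0,"tx": 0,"ty": 0,"tz": -3,"grip": 0.8},
])

```text
t: 17.77
tcp_pos: [0.6122, -0.2301, 0.0575]
tcp_rot: [1.0, 0.001, -0.003, -0.001]
wrist_force: [-0.4, 0.0, 0.8]
gripper_width: 0.0685
grip_force: 0.0
```

Request:
step_arm([
  {"wx": 0,"wy": 0,"wz": 0,"tx": 0,"ty": 0,"tz": -4,"grip": 1},
  {"wx": 0,"wy": 0,"wz": 0,"tx": 0,"ty": 0,"tz": -3.4,"grip": 1},
  {"wx": 0,"wy": 0,"wz": 0,"tx": -0.4,"ty": -2,"tz": 0,"grip": 1},
  {"wx": 0,"wy": 0,"wz": 0,"tx": -0.75,"ty": -3.7,"tz": 0,"grip": 1},
  {"wx": 0,"wy": 0,"wz": 0,"tx": -0.75,"ty": -3.7,"tz": 0,"grip": 1},
])

```text
t: 18.18
tcp_pos: [0.5954, -0.1371, 0.1358]
tcp_rot: [1.0, -0.001, 0.001, 0.0]
wrist_force: [1.8, 1.1, -1.3]
gripper_width: 0.0854
grip_force: 0.0
```

Request:
step_arm([
  {"wx": 0,"wy": 0,"wz": 0,"tx": -0.75,"ty": -3.7,"tz": 0,"grip": 1},
  {"wx": 0,"wy": 0,"wz": 0,"tx": -0.75,"ty": -3.7,"tz": 0,"grip": 1},
  {"wx": 0,"wy": 0,"wz": 0,"tx": -0.74,"ty": -3.45,"tz": 0,"grip": 1},
  {"wx": 0,"wy": 0,"wz": 0,"tx": 0,"ty": 0,"tz": 0,"grip": 1},
  {"wx": 0,"wy": 0,"wz": 0,"tx": 0,"ty": 0,"tz": 0,"grip": 1},
])

```text
t: 18.6
tcp_pos: [0.5729, -0.0263, 0.1353]
tcp_rot: [1.0, 0.002, 0.0, -0.0]
wrist_force: [1.0, -1.1, 0.4]
gripper_width: 0.0853
grip_force: 0.0
```

Run:
```python
from h import *
print(telemetry.get_obs()["tcp_pos"])
p,d=cams.snapshot("top"); X=cloud("top",d)
q,e=cams.snapshot("side"); Y=cloud("side",e)
for S in(X[195:255,375:435],Y[165:215,335:395]):
    R=S.reshape(-1,3); P=R[(abs(R[:,2]-.0316)<.004)&(np.hypot(R[:,0]-.6145,R[:,1]+.2306)<.03)]; print("w200",len(P),((P.min(0)+P.max(0))/2).round(4),np.ptp(P,axis=0).round(4),np.median(P,0).round(4))
R=Y[195:270,280:365].reshape(-1,3)
for z in(.093,):
    P=R[abs(R[:,2]-z)<.004]; print(len(P),((P.min(0)+P.max(0))/2).round(4),np.ptp(P,axis=0).round(4),np.median(P,0))
a=cv2.resize(p[195:255,370:442],(480,400)); b=cv2.resize(q[180:280,280:360],(320,400))
cv2.imwrite("pics/m8.png",cv2.convertScaleAbs(np.hstack([a,b]),alpha=1.5))
```

```text
[ 0.57290962 -0.02625883  0.13527555]
w200 151 [ 0.6154 -0.2296  0.0314] [0.0412 0.0421 0.0076] [ 0.6153 -0.2283  0.031 ]
w200 156 [ 0.6157 -0.2277  0.0311] [0.0395 0.0431 0.0068] [ 0.6161 -0.2259  0.0302]
430 [ 0.5714 -0.0285  0.0927] [0.0584 0.0621 0.0074] [ 0.5711009  -0.02793579  0.09168588]
```

View pics/m8.png

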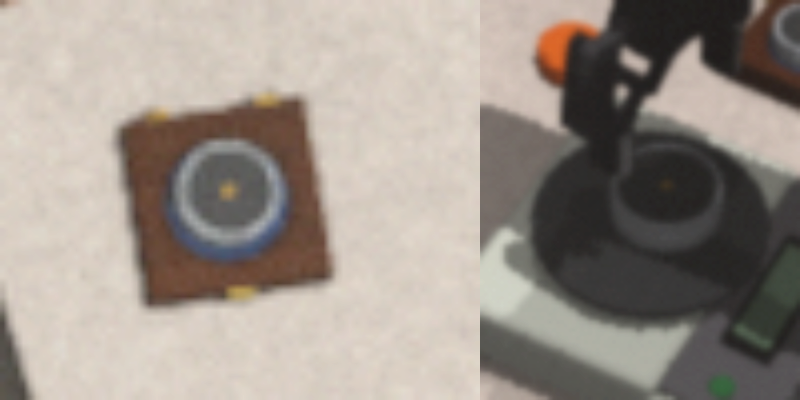

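The picture shows w200 flat in case200's well and only w500 left on the pan. Next is w500.

Request:
step_arm([
  {"wx": 0,"wy": 0,"wz": 0,"tx": 0,"ty": 0,"tz": 2,"grip": 1},
  {"wx": 0,"wy": 0,"wz": 0,"tx": 0,"ty": 0,"tz": 2.5,"grip": 1},
  {"wx": 0,"wy": 0,"wz": 0,"tx": 0,"ty": 0,"tz": 1,"grip": 1},
  {"wx": 0,"wy": 0,"wz": 0,"tx": 0,"ty": 0,"tz": 0.45,"grip": 1},
  {"wx": 0,"wy": 0,"wz": 0,"tx": 0,"ty": 0,"tz": 0,"grip": 0.85},
])

```text
t: 19.12
tcp_pos: [0.5726, -0.0293, 0.0742]
tcp_rot: [1.0, -0.0, -0.001, 0.0]
wrist_force: [-0.6, -0.1, 0.8]
gripper_width: 0.0752
grip_force: 0.0
```

Request:
step_arm([
  {"wx": 0,"wy": 0,"wz": 0,"tx": 0,"ty": 0,"tz": 0,"grip": 0.78},
  {"wx": 0,"wy": 0,"wz": 0,"tx": 0,"ty": 0,"tz": 0,"grip": 0.7},
  {"wx": 0,"wy": 0,"wz": 0,"tx": 0,"ty": 0,"tz": 0,"grip": 0.5},
  {"wx": 0,"wy": 0,"wz": 0,"tx": 0,"ty": 0,"tz": 0,"grip": 0},
  {"wx": 0,"wy": 0,"wz": 0,"tx": 0,"ty": 0,"tz": 0,"grip": 0},
], newtons=80)

```text
t: 19.53
tcp_pos: [0.5737, -0.029, 0.0767]
tcp_rot: [1.0, 0.0, 0.001, 0.0]
wrist_force: [-5.1, -2.3, 10.8]
gripper_width: 0.0592
grip_force: 83.0
```

Request:
step_arm([
  {"wx": 0,"wy": 0,"wz": 0,"tx": 0,"ty": 0,"tz": -0.6,"grip": 0},
  {"wx": 0,"wy": 0,"wz": 0,"tx": 0,"ty": 0,"tz": -1.4,"grip": 0},
  {"wx": 0,"wy": 0,"wz": 0,"tx": 0,"ty": 0,"tz": -1.4,"grip": 0},
  {"wx": 0,"wy": 0,"wz": 0,"tx": 0,"ty": 0,"tz": -0.6,"grip": 0},
  {"wx": 0,"wy": 0,"wz": 0,"tx": 0,"ty": 0,"tz": 0,"grip": 0},
])

```text
t: 19.95
tcp_pos: [0.5739, -0.0284, 0.1167]
tcp_rot: [1.0, 0.0, 0.001, -0.0]
wrist_force: [0.6, 0.1, -4.2]
gripper_width: 0.0586
grip_force: 87.3
```

Request:
step_arm([
  {"wx": 0,"wy": 0,"wz": 0,"tx": 0.17,"ty": -1.5,"tz": 0,"grip": 0},
  {"wx": 0,"wy": 0,"wz": 0,"tx": 0.17,"ty": -2.6,"tz": 0,"grip": 0},
  {"wx": 0,"wy": 0,"wz": 0,"tx": 0.17,"ty": -3.6,"tz": 0,"grip": 0},
  {"wx": 0,"wy": 0,"wz": 0,"tx": 0.17,"ty": -3.6,"tz": 0,"grip": 0},
  {"wx": 0,"wy": 0,"wz": 0,"tx": 0.17,"ty": -3.6,"tz": 0,"grip": 0},
])

```text
t: 20.37
tcp_pos: [0.581, 0.1218, 0.1143]
tcp_rot: [1.0, -0.0, -0.0, 0.0]
wrist_force: [1.5, 0.5, -5.8]
gripper_width: 0.0589
grip_force: 87.5
```

Request:
step_arm([
  {"wx": 0,"wy": 0,"wz": 0,"tx": 0.17,"ty": -3.6,"tz": 0,"grip": 0},
  {"wx": 0,"wy": 0,"wz": 0,"tx": 0.17,"ty": -3.6,"tz": 0,"grip": 0},
  {"wx": 0,"wy": 0,"wz": 0,"tx": 0.17,"ty": -3,"tz": 0,"grip": 0},
  {"wx": 0,"wy": 0,"wz": 0,"tx": 0.17,"ty": -1.8,"tz": 0,"grip": 0},
  {"wx": 0,"wy": 0,"wz": 0,"tx": 0.17,"ty": -1.1,"tz": 0,"grip": 0},
])

```text
t: 20.78
tcp_pos: [0.5888, 0.2548, 0.1141]
tcp_rot: [1.0, 0.002, -0.0, -0.0]
wrist_force: [0.5, -0.7, -4.6]
gripper_width: 0.0589
grip_force: 87.5
```

Request:
step_arm([
  {"wx": 0,"wy": 0,"wz": 0,"tx": 0,"ty": 0,"tz": 1.5,"grip": 0},
  {"wx": 0,"wy": 0,"wz": 0,"tx": 0,"ty": 0,"tz": 2.5,"grip": 0},
  {"wx": 0,"wy": 0,"wz": 0,"tx": 0,"ty": 0,"tz": 2,"grip": 0},
  {"wx": 0,"wy": 0,"wz": 0,"tx": 0,"ty": 0,"tz": 0,"grip": 0},
  {"wx": 0,"wy": 0,"wz": 0,"tx": 0,"ty": 0,"tz": 0,"grip": 0},
])

```text
t: 21.2
tcp_pos: [0.5892, 0.2505, 0.0539]
tcp_rot: [1.0, 0.0, -0.001, 0.001]
wrist_force: [0.3, 0.2, -4.8]
gripper_width: 0.0589
grip_force: 88.0
```

Run:
```python
from h import *
o=telemetry.get_obs(); print(o["tcp_pos"],o["gripper_width"],o["grip_force"])
p,d=cams.snapshot("side")
cv2.imwrite("pics/m9.png",cv2.convertScaleAbs(cv2.resize(p[255:375,160:320],(800,600)),alpha=1.5))
```

```text
[0.58915349 0.25048644 0.05391228] 0.05886203105652917 88.04247736930847
```

View pics/m9.png

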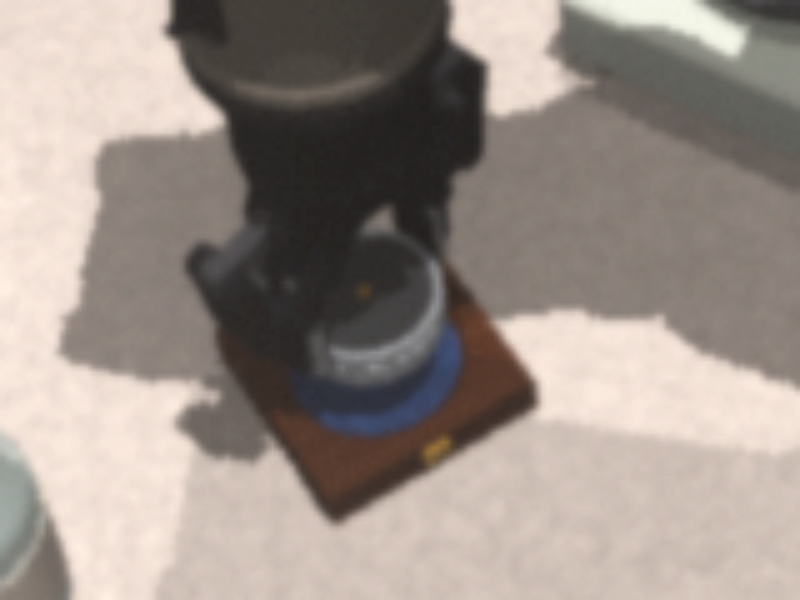

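The crop shows w500 held level and centred over case500's well.

Request:
step_arm([
  {"wx": 0,"wy": 0,"wz": 0,"tx": 0.1,"ty": -0.07,"tz": 1,"grip": 0},
  {"wx": 0,"wy": 0,"wz": 0,"tx": 0,"ty": 0,"tz": 1,"grip": 0},
  {"wx": 0,"wy": 0,"wz": 0,"tx": 0,"ty": 0,"tz": 0.5,"grip": 0},
  {"wx": 0,"wy": 0,"wz": 0,"tx": 0,"ty": 0,"tz": 0.3,"grip": 0},
  {"wx": 0,"wy": 0,"wz": 0,"tx": 0,"ty": 0,"tz": 0,"grip": 0},
])

```text
t: 21.67
tcp_pos: [0.5903, 0.2521, 0.026]
tcp_rot: [1.0, 0.0, -0.001, 0.0]
wrist_force: [-0.5, 0.1, -4.6]
gripper_width: 0.0591
grip_force: 88.2
```

Request:
step_arm([
  {"wx": 0,"wy": 0,"wz": 0,"tx": 0,"ty": 0,"tz": 0.15,"grip": 0},
  {"wx": 0,"wy": 0,"wz": 0,"tx": 0,"ty": 0,"tz": 0.1,"grip": 0},
  {"wx": 0,"wy": 0,"wz": 0,"tx": 0,"ty": 0,"tz": 0,"grip": 0},
  {"wx": 0,"wy": 0,"wz": 0,"tx": 0,"ty": 0,"tz": 0,"grip": 0},
])

```text
t: 22.0
tcp_pos: [0.5909, 0.2523, 0.0246]
tcp_rot: [1.0, 0.0, 0.0, -0.0]
wrist_force: [0.3, 0.4, -4.5]
gripper_width: 0.059
grip_force: 88.2
```

Request:
step_arm([
  {"wx": 0,"wy": 0,"wz": 0,"tx": 0,"ty": 0,"tz": 0.2,"grip": 0},
  {"wx": 0,"wy": 0,"wz": 0,"tx": 0,"ty": 0,"tz": 0.18,"grip": 0},
  {"wx": 0,"wy": 0,"wz": 0,"tx": 0,"ty": 0,"tz": 0,"grip": 0},
  {"wx": 0,"wy": 0,"wz": 0,"tx": 0,"ty": 0,"tz": 0,"grip": 0},
])

```text
t: 22.33
tcp_pos: [0.5906, 0.2522, 0.0204]
tcp_rot: [1.0, 0.0, -0.0, 0.0]
wrist_force: [-0.4, -0.4, -4.7]
gripper_width: 0.0586
grip_force: 88.2
```

Request:
step_arm([
  {"wx": 0,"wy": 0,"wz": 0,"tx": 0,"ty": 0,"tz": 0.07,"grip": 0},
  {"wx": 0,"wy": 0,"wz": 0,"tx": 0,"ty": 0,"tz": 0,"grip": 0},
  {"wx": 0,"wy": 0,"wz": 0,"tx": 0,"ty": 0,"tz": 0,"grip": 0},
])

```text
t: 22.58
tcp_pos: [0.5908, 0.2523, 0.0199]
tcp_rot: [1.0, 0.0, 0.0, -0.0]
wrist_force: [-0.2, -0.1, -5.0]
gripper_width: 0.0586
grip_force: 88.8
```

Request:
step_arm([
  {"wx": 0,"wy": 0,"wz": 0,"tx": 0,"ty": 0,"tz": 0.07,"grip": 0},
  {"wx": 0,"wy": 0,"wz": 0,"tx": 0,"ty": 0,"tz": 0,"grip": 0},
  {"wx": 0,"wy": 0,"wz": 0,"tx": 0,"ty": 0,"tz": 0,"grip": 0},
])

```text
t: 22.83
tcp_pos: [0.5908, 0.2523, 0.0198]
tcp_rot: [1.0, 0.0, 0.0, -0.0]
wrist_force: [-3.3, -1.6, 6.5]
gripper_width: 0.059
grip_force: 89.9
```

Contact. Releasing and backing away upward.

Request:
step_arm([
  {"wx": 0,"wy": 0,"wz": 0,"tx": 0,"ty": 0,"tz": 0,"grip": 0.8},
  {"wx": 0,"wy": 0,"wz": 0,"tx": 0,"ty": 0,"tz": 0,"grip": 1},
  {"wx": 0,"wy": 0,"wz": 0,"tx": 0,"ty": 0,"tz": 0,"grip": 1},
  {"wx": 0,"wy": 0,"wz": 0,"tx": 0,"ty": 0,"tz": 0,"grip": 1},
  {"wx": 0,"wy": 0,"wz": 0,"tx": 0,"ty": 0,"tz": -1,"grip": 1},
])

```text
t: 23.25
tcp_pos: [0.5898, 0.2518, 0.0279]
tcp_rot: [1.0, 0.0, -0.001, 0.0]
wrist_force: [-0.0, -0.7, 0.1]
gripper_width: 0.0853
grip_force: 0.0
```

Request:
step_arm([
  {"wx": 0,"wy": 0,"wz": 0,"tx": 0,"ty": 0,"tz": -3,"grip": 1},
  {"wx": 0,"wy": 0,"wz": 0,"tx": 0,"ty": 0,"tz": -4,"grip": 1},
  {"wx": 0,"wy": 0,"wz": 0,"tx": 0,"ty": 0,"tz": -4,"grip": 1},
  {"wx": 0,"wy": 0,"wz": 0,"tx": 0,"ty": 0,"tz": -4,"grip": 1},
  {"wx": 0,"wy": 0,"wz": 0,"tx": 0,"ty": 2,"tz": -2,"grip": 1},
])

```text
t: 23.67
tcp_pos: [0.5913, 0.2368, 0.2052]
tcp_rot: [1.0, 0.003, 0.003, -0.002]
wrist_force: [-0.1, 0.6, 0.2]
gripper_width: 0.0851
grip_force: 0.0
```

Request:
step_arm([
  {"wx": 0,"wy": 0,"wz": 0,"tx": 0,"ty": 4,"tz": 0,"grip": 1},
  {"wx": 0,"wy": 0,"wz": 0,"tx": 0,"ty": 4,"tz": 0,"grip": 1},
  {"wx": 0,"wy": 0,"wz": 0,"tx": 0,"ty": 4,"tz": 0,"grip": 1},
  {"wx": 0,"wy": 0,"wz": 0,"tx": 0,"ty": 4,"tz": 0,"grip": 1},
  {"wx": 0,"wy": 0,"wz": 0,"tx": 0,"ty": 4,"tz": 0,"grip": 1},
])

```text
t: 24.08
tcp_pos: [0.5906, 0.0305, 0.2002]
tcp_rot: [1.0, 0.001, 0.0, -0.0]
wrist_force: [1.7, 0.5, 0.4]
gripper_width: 0.0856
grip_force: 0.0
```

Request:
step_arm([
  {"wx": 0,"wy": 0,"wz": 0,"tx": 0,"ty": 2,"tz": 0,"grip": 1},
  {"wx": 0,"wy": 0,"wz": 0,"tx": 0,"ty": 0,"tz": 0,"grip": 1},
  {"wx": 0,"wy": 0,"wz": 0,"tx": 0,"ty": 0,"tz": 0,"grip": 1},
  {"wx": 0,"wy": 0,"wz": 0,"tx": 0,"ty": 0,"tz": 0,"grip": 1},
])

```text
t: 24.42
tcp_pos: [0.591, 0.013, 0.1997]
tcp_rot: [1.0, 0.001, 0.0, -0.0]
wrist_force: [-0.4, 0.0, 0.2]
gripper_width: 0.0858
grip_force: 0.0
```

Run:
```python
from h import *
print(telemetry.get_obs()["tcp_pos"])
W={"50":(.4401,.3828,.0316,.011),"100":(.4521,-.3834,.0298,.0165),"200":(.6145,-.2306,.0316,.022),"500":(.5898,.2512,.036,.031)}
for n in("top","side"):
    p,d=cams.snapshot(n); X=cloud(n,d).reshape(-1,3)
    for k,(x,y,z,r) in W.items():
        P=X[(abs(X[:,2]-z)<.004)&(np.hypot(X[:,0]-x,X[:,1]-y)<r+.008)]
        if len(P)<8: print(n,k,"hidden"); continue
        A=np.c_[P[:,:2]-P[:,:2].mean(0),np.ones(len(P))]; s=np.linalg.lstsq(A,P[:,2],rcond=None)[0]
        print(n,k,len(P),(((P.min(0)+P.max(0))/2)[:2]-[x,y]).round(4),np.median(P[:,2]).round(4),"slope",s[:2].round(3))
    cv2.imwrite(f"pics/end_{n}.png",p)
```

```text
[0.59095689 0.01302756 0.19973087]
top 50 35 [0.0006 0.0002] 0.0313 slope [-0.051  0.034]
top 100 86 [0.0032 0.0009] 0.0295 slope [-0.018 -0.046]
top 200 138 [0.0008 0.0009] 0.0317 slope [ 0.002 -0.032]
top 500 271 [0.0012 0.0014] 0.0357 slope [-0.01  -0.017]
side 50 113 [-0.0004  0.0018] 0.0306 slope [-0.012  0.002]
side 100 92 [0.0028 0.0022] 0.0281 slope [-0.055  0.014]
side 200 155 [0.001  0.0022] 0.0302 slope [-0.003  0.019]
side 500 590 [0.0003 0.0028] 0.035 slope [-0.006  0.002]
```

View pics/end_side.png

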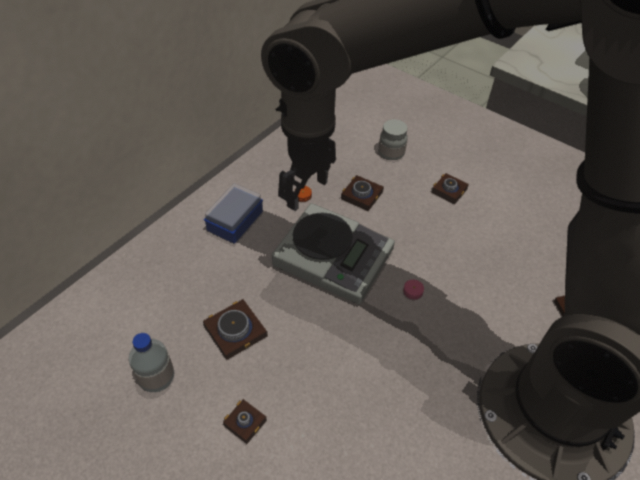

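The side view shows all four weights in their wells, the pan empty, the bottle (150,362) and jar (394,139) unmoved, and the arm clear. Handing in.

```bash
python3 -c "
from cell import job; print(job.finish_job())"
```

```text
the job is handed in; nothing more can be done
None
```

I put all four weights back in their own cases, from the top of the stack down, and handed the job in after about 24.5 s. The final camera check showed each one flat in its well, within about 4 mm of centre, and the bottle and jar where they started; the hand-in gave no verdict.

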